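# Fit the plug-in preamplifier module into the microscope base

## Robot

A 6-joint arm with a two-finger parallel gripper is mounted at the origin on the work surface. World frame = base frame: x ahead of the robot, y to its left, z up, the work surface at z = 0. Lengths are in m, angles in rad, forces in N, time in s.
With the tool pointing down it reaches from about 0.275 to 0.975 m from the base axis. Payload 8.4 kg.
Tool frame: the origin (TCP) lies on the centre line of the jaws, within the pads' length; the fingertips stand 11 mm ahead of it and the grasp point (between the pads) lies 8 mm behind it; z points along the fingers, y is the direction in which the jaws open and shut (so a half turn about z gives the same grasp; the last joint's range is limited). The gripper opens to 92 mm and grips with 3 to 60 N. Pads are 20 mm wide; open, the fingers measure 128 mm over their backs; the gripper's body (75 mm by 189 mm) begins 69 mm behind the grasp point.
Start: joints at [1.291, 0.353, 1.633, -0, 1.155, -0.002], TCP at [0.171, 0.601, 0.191] pointing down, gripper open.
Joint ranges: [-2.63, 2.63], [-0.92, 2.1], [0.06, 2.66], [-1.3, 4.44], [0, 2.69], [-3.02, 3.02]. Speed limits (rad/s): [2.22, 2.22, 2.79, 3.14, 3.14, 3.14].

## Interface

Orientations are given as a unit quaternion [w, x, y, z].
In Python, from workcell import bot gives the robot as it stands.
- The arm moves only by the shell command python3 -m jog 'ROWS' [FORCE]. ROWS is JSON, a list of rows, each a list of 3 entries, a list of its own where there are three numbers: the gripper command: -1 is shut, 1 is fully open, values between are in proportion, then the shift along the tool's x, y, z in mm, then the turn, a rotation vector about the tool's x, y, z in degrees. In form: [[fingers, [tx, ty, tz], [rx, ry, rz]], ...]. A call has 1 to 5 rows; each row is the pose to reach, as a shift and turn from the pose measured when the call began, along the tool's axes at that moment; what a row does not reach only later rows make up. A row lasts 1/8 s, in which the tool goes at most 62.5 mm and 10.7 degrees, less where a joint would pass 70% of its speed; a pose out of reach is approached as far as the arm can. A call with a gripper value outside its range is refused whole. The fingers move at their own pace and stop on an object; FORCE is the grip in N (left out, the last holds). Time passes only in rows, so rows that repeat a pose let the fingers close. It gives the time, the measured TCP pose, the force and the opening at its end, in the units of the state.
- bot.sense(): the state, without advancing time (a new reading comes with each control period).
- bot.get_image(name): name is "side" or "top"; returns the picture (384x512x3 uint8, blue, green, red); there is no depth.
- bot.camera_params(name): a dict with "fx", "fy", "cx", "cy" (pixels), "R" (3x3) and "t" (3): a world point X has camera coordinates R X + t. Camera axes: x right, y down, z forward; pixel columns grow to the right and rows downward; lengths in m; the calibration is good to about 2 mm. A picture is of the moment at which its call begins. camera_params takes no time and is no camera call.
- bot.sign_off(): hands the job in, once; it reports no verdict.
Trained networks look in the newest picture that a camera, given by its name, has taken for a name from the list of things; names that differ only in an ending like _2 or _b are one class to them, and where a whole thing is asked for, a point or a joint stands for the part that bears it (a point fixed in the world has none). Each returns a list of dicts, best first, with "confidence" (0 to 1); they miss things now and then, are a little off and sometimes report something else, mostly with a low value. They report only what shows in the picture. A call takes as long as a camera call.
- bot.search_frame(camera, query): "position" ([row, column] in pixels, amid what is visible of it).
The state is a dict: "time": time; "joint_pos": joint angles; "qd": joint speeds; "tau": joint torques, N m; "ee_pos": TCP position; "tool_rot": TCP orientation; "contact_force": force on the tool from outside, world axes, zero at the start; "torque": the same for the moment, N m; "gripper_width": opening from 0.0 (shut) to 1.0 (fully open).
Only numpy, scipy, OpenCV 4.12 (cv2) and the standard library are available. Lean on these libraries where they do the work, as an engineer would, in place of code of your own. Each camera call takes 0.05 s, during which the arm holds its last target.

## Task

Fit the loose preamplifier module into the open bay of the microscope base: lower its cross pin into the two open slots until both ends sit on the slot bottoms, and press the other end down until the spring catch snaps in and the module's top stays flush with the base all over. The base floats on soft legs: press firmly, but never so hard that it goes down onto its stops. Leave the jars, the probe box and the screwdriver where they are, and let go of the module at the end.

Things in the scene. Friction and masses are not known exactly. Their poses are not given: they have to be found in the camera images.
- module: The loose preamplifier module: steel block 96 (x) x 56 (y) x 26 mm high with the fin on top, 0.26 to 0.46 kg, standing on its underside; its lowest 5 mm are chamfered in by 3 mm all round; its front (-x) face has a groove across it for the catch. Origin at the centre of the underside, below the fin. Axes as module_grip.
- module_grip (a point): Centre of the black grip fin of the loose module, 22 mm above its top face, 48 mm above its underside. Fin across the middle of the top: 14 mm thick (x), 44 long (y), 42 high; pinch it across its thickness. Axes: x along the module to its rear (the end with the cross pin), y left, z up. Centre of mass below this point (within 3 mm).
- module_front (a point): On the module's top face, middle line, 44 mm in front (-x) of the fin's middle, 4 mm from the front end. A clear flat area 41 x 56 mm lies between fin and front end, to press on. Axes as module_grip.
- module_rear (a point): On the module's top face, middle line, 44 mm behind (+x) the fin's middle, 4 mm from the rear end; clear flat area 41 x 56 mm here too. Axes as module_grip.
- pin_left (a point): On the axis of the module's cross pin, 8 mm outside its left (+y) side. The pin is 6 mm thick; its round ends stand 11 mm out of both sides. Axis 34 mm behind (+x) the fin's middle, 13 mm below the top face. Axes as module_grip.
- pin_right (a point): The same point at the right (-y) end of the cross pin.
- platform: The fixed isolation platform under the base, a grey slab 25 mm high; origin on the bench straight below the bay's centre, axes as bay. It reaches 100 mm to -x, 102 to +x, 76 to -y, 188 to +y. The base on it reaches 88, 90, 64 and 176 mm. At +y, 116 mm from the origin, a round steel scanner (62 mm across, flange 92) stands 55 mm above the base's top.
- floating_base (a joint): How far (m) the microscope base has sunk on the soft legs of its vibration isolation platform: 0 unloaded, grows as it is pushed down, hard stops at 0.030, reached with some 22 N on top of the module's weight. It gives way by a centimetre or two while the module is pressed in, and comes back up when let go. It moves straight up and down only.
- bay (a point): Centre of the mouth of the bay, level with the flat top of the floating base, 105 mm above the bench when unloaded. When the module is home its top face is level with this point, the fin over it (within 2 mm). Axes: x along the bay to the end with the two slots, y left, z up. Bay 60 mm wide (y), from 50 mm at -x to 52 mm at +x, 34 mm deep: about 2 mm of play round the module.
- slot_left (a point): Where the pin's axis rests at the bottom of the left (+y) slot: 13 mm below the top of the base, 34 mm to +x and 36 to +y of the bay's centre. The slots are upright, open on top, 8 mm wide (x), flared to 16 mm in their top 6 mm, and reach 12 mm out from the bay's side walls. Off-centre, a pin can hang on the flare, leaving the rear proud.
- slot_right (a point): The same point in the right (-y) slot.
- catch_roller (a point): Centre of the spring roller catch in the bay's -x end wall: steel roller 10 mm thick, along y, 15 mm below the mouth, 48.5 mm from the bay's centre. A spring contact block also stands in the bay, 24 mm to -x of its centre. They hold an unpressed module 13 to 17 mm proud at the front; 10 to 16 N down on its front end snaps it past the catch onto hard stops, flush, where it stays.
- jar_large: Bystander: clear storage jar with a scanner on top, 84 mm across, 150 mm high, 0.8 kg; origin at the centre of its underside.
- jar_small: Bystander: smaller storage jar with a scanner on top, 71 mm across, 130 mm high; origin at the centre of its underside.
- probe_box: Bystander: flat black box with a clear lid, 80 x 52 x 18 mm; origin at the centre of its underside.
- screwdriver: Bystander: screwdriver 180 mm long with a black handle 26 mm thick, lying along its x; origin on the bench below its middle.

How it is judged:
At the end, for the whole second after the job is handed in: The module is released and at rest in the bay, its top level with the base at front and rear (at most 1.8 mm proud, 3 mm low), both pin ends on their slot bottoms (1.8 mm in height, 4 mm in all); jars and probe box within 20 mm, screwdriver within 30 mm, of where they were (z of module_front in the frame of bay between -0.003 and 0.0018 m and z of module_rear in the frame of bay between -0.003 and 0.0018 m and distance between pin_left and slot_left below 0.004 m and distance between pin_right and slot_right below 0.004 m and z of pin_left in the frame of slot_left below 0.0018 m and z of pin_right in the frame of slot_right below 0.0018 m and distance of each of jar_large, jar_small, probe_box from where it was at the start of the episode below 0.02 m and distance of screwdriver from where it was at the start of the episode below 0.03 m and contact force between the fingers and module below 0.1 N and linear speed of module below 0.01 m/s); the robot touches nothing.
It fails at once if the floating base is pushed down onto its stops (sunk by more than 28 mm of its 30) (value of joint floating_base above 0.028 m).
It fails at once if a jar is tipped (angle between any of jar_large, jar_small's own z axis and vertical above 0.35 rad).
It also fails if it takes over 51 s, if anything falls off the work surface, if the arm or the gripper's body presses on something with over 40 N, if the wrist force passes 120 N, or if a joint passes its speed limit or range.

## Working session

There is one attempt and no reset: what is moved stays moved. The work goes in short steps, Python scripts to look and compute and a shell command to move; the robot and the scene stay as the last step left them, time stands still between calls to the robot, and variables do not carry over. Pictures are saved under pics/ and viewed, and the job is handed in when it is done.

```bash
ls; mkdir -p pics
python3 - <<'E'
from workcell import bot
import cv2
s=bot.sense();print(s)
for n in("side","top"):
    im=bot.get_image(n);cv2.imwrite(f"pics/{n}0.png",im)
    print(n,bot.camera_params(n))
    for q in("module","module_grip","module_front","module_rear","pin_left","pin_right","bay","slot_left","slot_right","floating_base","catch_roller"):
        try:print(q,[(d['position'],round(d['confidence'],2)) for d in bot.search_frame(n,q)][:3])
        except Exception as e:print(q,e)
E
```

```text
pics
{'time': 0.0, 'joint_pos': array([ 1.29058273e+00,  3.53660154e-01,  1.63414067e+00, -2.09319456e-05,
        1.15524914e+00, -2.40478304e-03]), 'qd': array([ 0.00065334,  0.00099812, -0.00029128, -0.00010877, -0.00011087,
       -0.00035684]), 'tau': array([ 1.54742102e-03, -5.93852055e+01, -3.34204888e+01,  6.98496541e-02,
        2.37022934e-02, -9.94817378e-05]), 'ee_pos': array([0.17126163, 0.60049869, 0.18995346]), 'tool_rot': array([-9.31463837e-05,  1.38453928e-01,  9.90368608e-01, -7.22739183e-04]), 'contact_force': array([ 0.4683618 , -0.04306592,  0.26267049]), 'torque': array([0.00698141, 0.01036347, 0.01124172]), 'gripper_width': 0.9996799721266397}
side {'fx': 417.40923343596927, 'fy': 417.40923343596927, 'cx': 258.8294489636897, 'cy': 190.11667587881394, 'R': array([[-0.99680309, -0.07961683, -0.00669028],
       [-0.05016756,  0.68886522, -0.72315138],
       [ 0.06218373, -0.7205039 , -0.69065717]]), 't': array([0.60941321, 0.05699583, 1.27098894])}
module [([151.4, 279.8], 0.78)]
module_grip [([150.5, 280.6], 0.93)]
module_front [([149.6, 279.3], 0.61)]
module_
[... 444 characters left out ...]
86964, 'cy': 189.95796637001658, 'R': array([[ 0.11927202, -0.99284995,  0.00481295],
       [-0.97194793, -0.11774801, -0.2035992 ],
       [ 0.20271017,  0.01960575, -0.97904249]]), 't': array([-0.02594818,  0.62340426,  1.32679524])}
module []
module_grip [([225.0, 344.6], 0.68)]
module_front [([225.4, 344.1], 0.74)]
module_rear [([228.0, 345.3], 0.67)]
pin_left [([213.2, 205.4], 0.46)]
pin_right [([215.7, 205.2], 0.63), ([226.3, 343.8], 0.57)]
bay [([212.2, 206.8], 0.64), ([211.9, 204.7], 0.62)]
slot_left [([213.4, 203.7], 0.96), ([225.5, 342.6], 0.67)]
slot_right [([212.6, 203.4], 0.94)]
floating_base [([225.2, 346.2], 0.73), ([210.7, 202.6], 0.64)]
catch_roller [([213.9, 202.9], 0.56)]
```

View pics/side0.png

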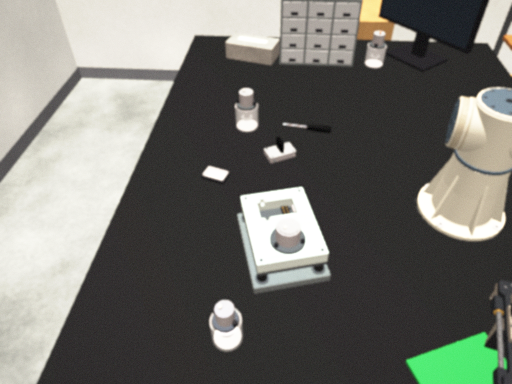

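View pics/top0.png

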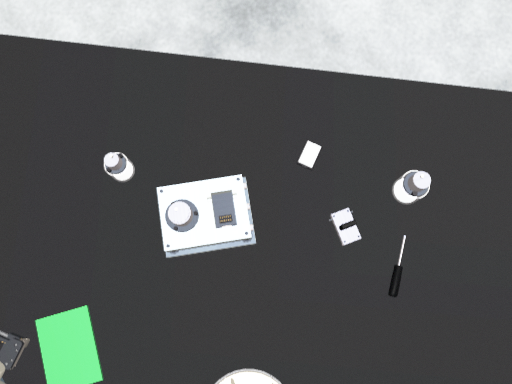

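Run:
```python
import cv2
a=cv2.imread("pics/top0.png");
cv2.imwrite("pics/topA.png",cv2.resize(a[140:290,100:300],None,fx=4,fy=4,interpolation=cv2.INTER_CUBIC))
cv2.imwrite("pics/topB.png",cv2.resize(a[170:290,280:420],None,fx=5,fy=5,interpolation=cv2.INTER_CUBIC))
a=cv2.imread("pics/side0.png");
cv2.imwrite("pics/sideA.png",cv2.resize(a[170:290,190:350],None,fx=5,fy=5,interpolation=cv2.INTER_CUBIC))
cv2.imwrite("pics/sideB.png",cv2.resize(a[100:200,210:350],None,fx=5,fy=5,interpolation=cv2.INTER_CUBIC))
```

```text
(no output)
```

View pics/topA.png

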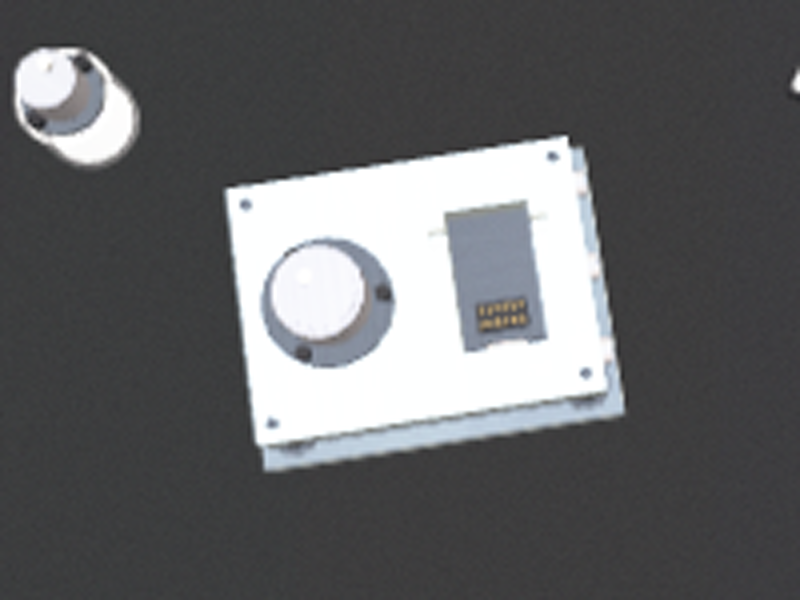

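View pics/topB.png

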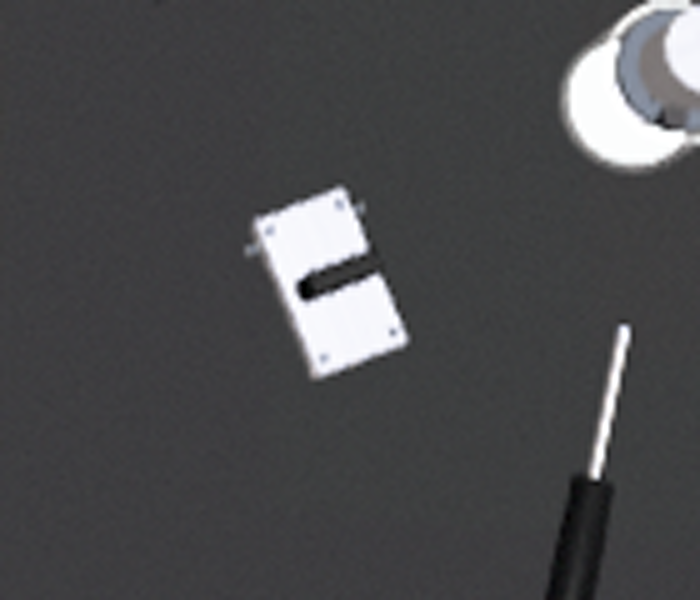

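View pics/sideA.png

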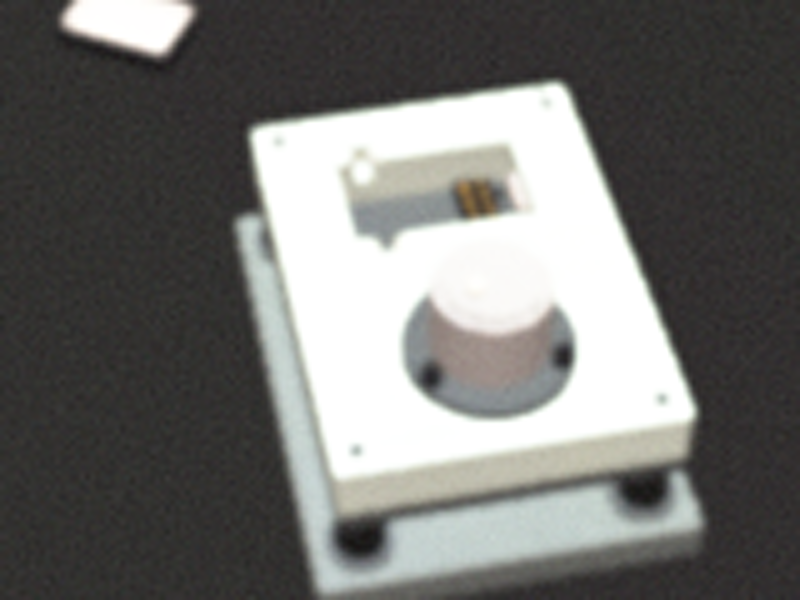

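View pics/sideB.png

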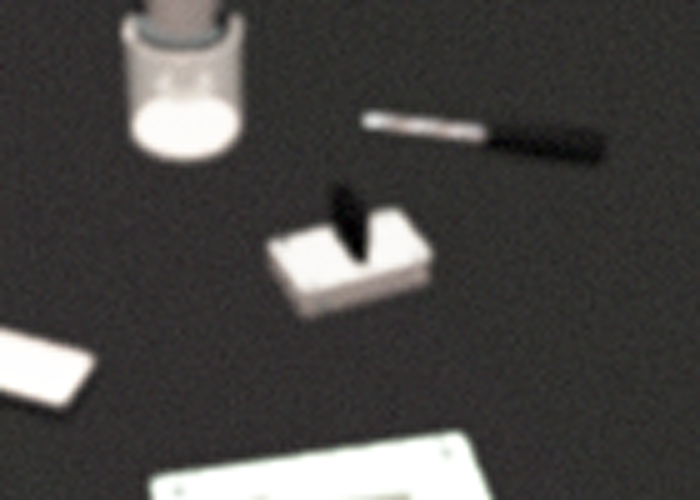

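Both views show the white base with the bay's slot end toward +x (slots near top-view px (209,199) and (235,194)), and the module at top px (345,227) with its pin at the upper end. Now I'll fit both poses from the corners.

```bash
cat > h.py <<'E'
import numpy as np,cv2
from scipy.optimize import least_squares
from workcell import bot
C={n:bot.camera_params(n) for n in("side","top")}
def proj(n,X):
    c=C[n];p=np.atleast_2d(X)@c["R"].T+c["t"]
    return np.c_[c["fx"]*p[:,0]/p[:,2]+c["cx"],c["fy"]*p[:,1]/p[:,2]+c["cy"]]
def pose(p,L):
    x,y,z,a=p;c,s=np.cos(a),np.sin(a);L=np.atleast_2d(L)
    return np.c_[x+c*L[:,0]-s*L[:,1],y+s*L[:,0]+c*L[:,1],z+L[:,2]]
def fit(obs,p0,z=None):
    # obs {cam:(local Nx3, px Nx2)}; z fixed if given
    def f(q):
        p=list(q[:2])+[z if z is not None else q[3]]+[q[2]]
        return np.concatenate([(proj(n,pose(p,L))-px).ravel() for n,(L,px) in obs.items()])
    r=least_squares(f,[p0[0],p0[1],p0[3]]+([] if z is not None else [p0[2]]))
    return r.x,r.fun.reshape(-1,2)
E
python3 - <<'E'
from h import *
L=np.array([[90,176,0],[90,-64,0],[-88,-64,0],[-88,176,0]])/1000
t=np.array([[227,187],[567,137],[607,390],[258,445]])/4+[100,140]
s=np.array([[335,478],[250,128],[567,83],[693,410]])/5+[190,170]
for o in({"top":(L,t)},{"side":(L,s)},{"top":(L,t),"side":(L,s)}):
    r=fit(o,[.5,.1,.105,.1],.105);print("base",np.round(r[0],4),np.round(r[1],1).tolist())
L=np.array([[48,28,0],[48,-28,0],[-48,-28,0],[-48,28,0]])/1000
t=np.array([[255,218],[345,187],[408,342],[318,378]])/5+[280,170]
s=np.array([[305,297],[268,243],[400,210],[433,258]])/5+[210,100]
for o in({"top":(L,t)},{"side":(L,s)},{"top":(L,t),"side":(L,s)}):
    r=fit(o,[.5,-.2,.026,.4],.026);print("mod",np.round(r[0],4),np.round(r[1],1).tolist())
# tool check
from scipy.spatial.transform import Rotation as Ro
q=bot.sense()["tool_rot"];print(Ro.from_quat(q,scalar_first=True).as_matrix().round(3))
E
```

```text
base [0.5487 0.1306 0.2752] [[0.0, 0.6], [0.2, 0.2], [-0.0, -0.4], [-0.2, -0.5]]
base [0.5495 0.1351 0.2765] [[0.3, -1.0], [0.8, 0.2], [-1.2, 0.4], [0.0, 0.7]]
base [0.5491 0.1324 0.2756] [[-0.6, 0.4], [-0.4, 0.0], [-0.7, -0.6], [-0.9, -0.7], [0.5, -1.9], [1.0, -0.5], [-1.0, -0.3], [0.1, -0.1]]
mod [ 0.5546 -0.2228  0.468 ] [[0.2, 0.5], [-0.0, 0.2], [-0.1, -0.0], [-0.0, -0.6]]
mod [ 0.5537 -0.2146  0.4714] [[-0.1, -0.9], [0.8, 0.5], [-0.6, 0.5], [-0.1, 0.0]]
mod [ 0.5542 -0.2211  0.4693] [[-0.4, 0.5], [-0.7, 0.3], [-0.7, 0.0], [-0.6, -0.6], [-0.2, -2.1], [0.8, -0.7], [-0.6, -0.6], [-0.3, -1.1]]
[[-0.962  0.274  0.   ]
 [ 0.274  0.962 -0.   ]
 [-0.    -0.    -1.   ]]
```

```bash
cat >> h.py <<'E'
from scipy.spatial.transform import Rotation as Ro
def go(p,yang,pitch=0):
    """rows shift/turn to TCP p with tool y along world angle yang (rad), z down, pitch deg about tool x"""
    s=bot.sense();R0=Ro.from_quat(s["tool_rot"],scalar_first=True)
    c,n=np.cos(yang),np.sin(yang)
    R1=Ro.from_matrix(np.array([[-n,c,0],[c,n,0],[0,0,-1.]]).T.reshape(3,3).T if 0 else np.column_stack([[n,-c,0],[c,n,0],[0,0,-1.]]))
    M=np.column_stack([[-n,c,0],[c,n,0],[0,0,-1.]]);assert abs(np.linalg.det(M)-1)<1e-6
    R1=Ro.from_matrix(M)*Ro.from_rotvec([np.radians(pitch),0,0])
    d=R0.inv().apply(np.array(p)-s["ee_pos"])*1000
    r=np.degrees((R0.inv()*R1).as_rotvec())
    print("t",round(s["time"],2),"ee",s["ee_pos"].round(4),"F",s["contact_force"].round(2),"w",round(s["gripper_width"],3))
    print("shift",d.round(1),"turn",r.round(1),"|d|",np.linalg.norm(d).round(1))
E
sed -i '/if 0 else/d' h.py
python3 -c "
from h import *
go([.5545,-.222,.25],.469)"
python3 -m jog '[[1,[-100,-120,-60],[0,0,10]],[1,[-200,-230,-60],[0,0,20]],[1,[-594,-687,-60],[0,0,30]],[1,[-594,-687,-60],[0,0,40]],[1,[-594,-687,-60],[0,0,47]]]'
python3 -c "
from h import *
go([.5545,-.222,.25],.469)"
```

```text
t 1.2 ee [0.1714 0.601  0.1907] F [ 0.26 -0.38 -0.07] w 0.995
shift [-594.1 -686.4  -59.3] turn [-0.   0.  47.2] |d| 909.8
time: 1.82
ee_pos: [0.3012, 0.3203, 0.2295]
tool_rot: [0.0, 0.524, 0.852, 0.0]
contact_force: [0.3, -0.1, 0.0]
gripper_width: 1.003
t 1.82 ee [0.3012 0.3203 0.2295] F [ 0.27 -0.06  0.05] w 1.003
shift [-598.3  -18.8  -20.5] turn [ 0.1 -0.  -0. ] |d| 598.9
```

```bash
python3 -m jog '[[1,[-598,-19,-20],[0,0,0]],[1,[-598,-19,-20],[0,0,0]],[1,[-598,-19,-20],[0,0,0]],[1,[-598,-19,-20],[0,0,0]],[1,[-598,-19,-20],[0,0,0]]]'
python3 -c "
from h import *
go([.5545,-.222,.13],.469)"
```

```text
time: 2.45
ee_pos: [0.4334, 0.037, 0.2403]
tool_rot: [0.001, 0.524, 0.852, 0.001]
contact_force: [1.2, 0.6, -1.1]
gripper_width: 1.001
t 2.45 ee [0.4334 0.037  0.2403] F [ 1.17  0.57 -1.11] w 1.001
shift [-285.7   -9.1  110.3] turn [ 0.1  0.  -0. ] |d| 306.4
```

```bash
python3 -m jog '[[1,[-60,-2,0],[0,0,0]],[1,[-122,-4,0],[0,0,0]],[1,[-184,-6,10],[0,0,0]],[1,[-240,-8,40],[0,0,0]],[1,[-286,-9,75],[0,0,0]]]'
python3 -m jog '[[1,[0,0,0],[0,0,0]],[1,[0,0,0],[0,0,0]]]'
python3 - <<'E'
from h import *
go([.5545,-.222,.13],.469)
for n in("top","side"):
    im=bot.get_image(n);cv2.imwrite(f"pics/{n}1.png",im)
    r0,c0=(170,280) if n=="top" else (80,210)
    cv2.imwrite(f"pics/{n}1c.png",cv2.resize(im[r0:r0+120,c0:c0+150],None,fx=5,fy=5,interpolation=cv2.INTER_CUBIC))
    ee=bot.sense()["ee_pos"];print(n,(proj(n,ee)-[c0,r0])*5)
E
```

```text
time: 3.08
ee_pos: [0.5558, -0.2247, 0.1651]
tool_rot: [0.002, 0.524, 0.852, 0.001]
contact_force: [0.9, -0.2, 0.0]
gripper_width: 0.999
time: 3.32
ee_pos: [0.5556, -0.2245, 0.1653]
tool_rot: [0.001, 0.524, 0.851, 0.001]
contact_force: [0.1, 0.8, -0.6]
gripper_width: 0.999
t 3.33 ee [ 0.5556 -0.2245  0.1653] F [ 0.05  0.82 -0.61] w 0.999
shift [ 2.8 -0.  35.3] turn [ 0.2  0.1 -0.1] |d| 35.4
top [[383.69774004 243.84460327]]
side [[355.03330226 171.68220747]]
```

View pics/top1c.png

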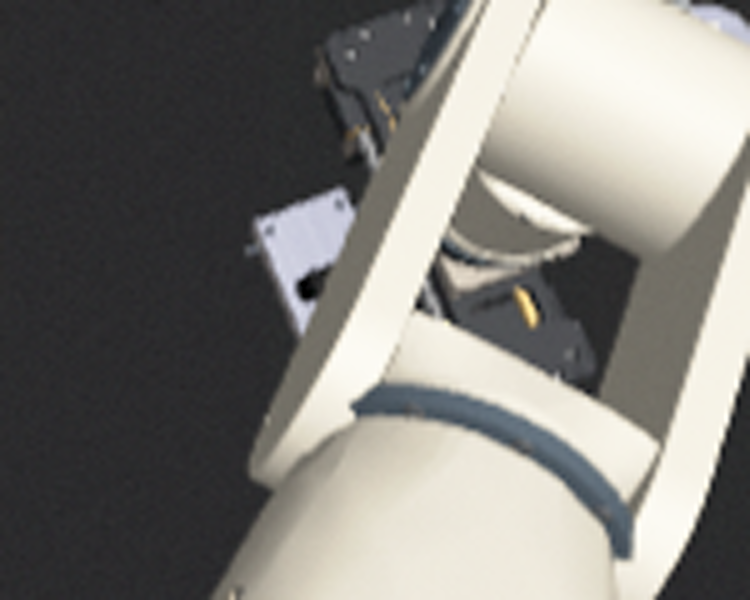

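View pics/side1c.png

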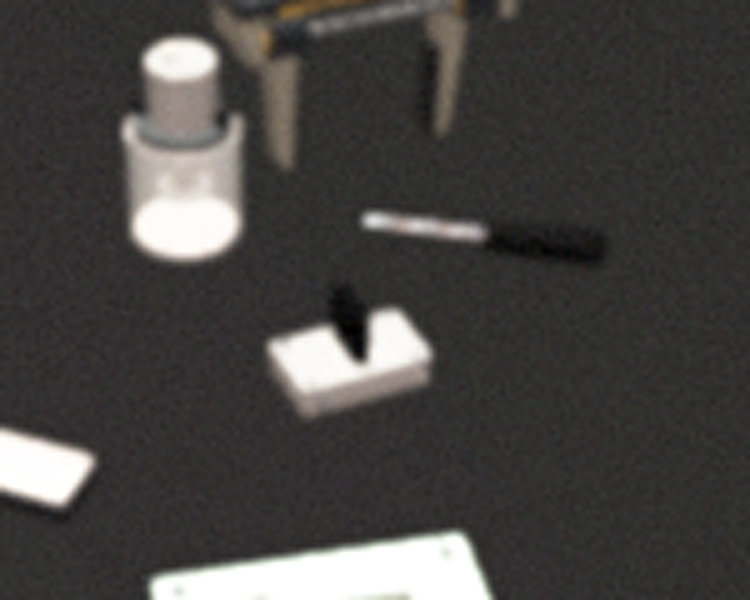

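Run:
```python
from h import *
s=bot.sense();R=Ro.from_quat(s["tool_rot"],scalar_first=True)
for y in(-64,-46,46,64):
  for x in(-10,10):
    X=s["ee_pos"]+R.apply(np.array([x,y,11])/1000)
    print(x,y,((proj("side",X)-[210,80])*5).round(0))
for z in (0,): print(((proj("side",s["ee_pos"]+[0,0,-.011])-[210,80])*5))
```

```text
-10 -64 [[436. 157.]]
10 -64 [[450. 173.]]
-10 -46 [[412. 163.]]
10 -46 [[425. 179.]]
-10 46 [[283. 193.]]
10 46 [[296. 210.]]
-10 64 [[258. 199.]]
10 64 [[270. 216.]]
[[354.52664088 186.01067356]]
```

Run:
```python
import cv2,numpy as np
im=cv2.imread("pics/side1.png")[70:170,240:320].astype(float)
im=np.clip((im/255)**.5*255,0,255).astype(np.uint8)
cv2.imwrite("pics/side1d.png",cv2.resize(im,None,fx=6,fy=6,interpolation=cv2.INTER_CUBIC))
```

```text
(no output)
```

View pics/side1d.png

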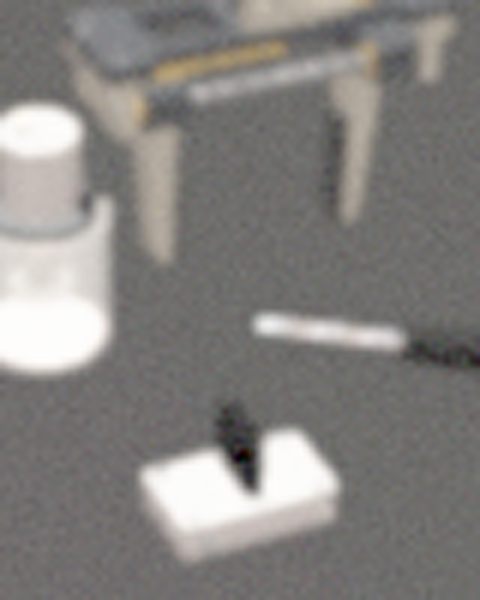

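Run:
```python
from h import *
s=bot.sense();R=Ro.from_quat(s["tool_rot"],scalar_first=True)
im={n:cv2.imread(f"pics/{n}1.png") for n in("top","side")}
o={"top":(140,270),"side":(50,230)}
for n in im:
  r0,c0=o[n];a=im[n][r0:r0+120,c0:c0+140].astype(float);a=((a/255)**.6*255).astype(np.uint8)
  a=cv2.resize(a,None,fx=5,fy=5,interpolation=cv2.INTER_CUBIC)
  def d(pts,col):
    X=s["ee_pos"]+R.apply(np.array(pts)/1000)
    p=((proj(n,X)-[c0,r0])*5).round().astype(int)
    cv2.polylines(a,[p.reshape(-1,1,2)],True,col,1)
  d([[-37,-94,-77],[37,-94,-77],[37,94,-77],[-37,94,-77]],(0,255,0))
  for y in(46,-64): d([[-10,y,11],[10,y,11],[10,y+18,11],[-10,y+18,11]],(0,0,255))
  cv2.imwrite(f"pics/{n}1e.png",a)
```

```text
(no output)
```

View pics/side1e.png

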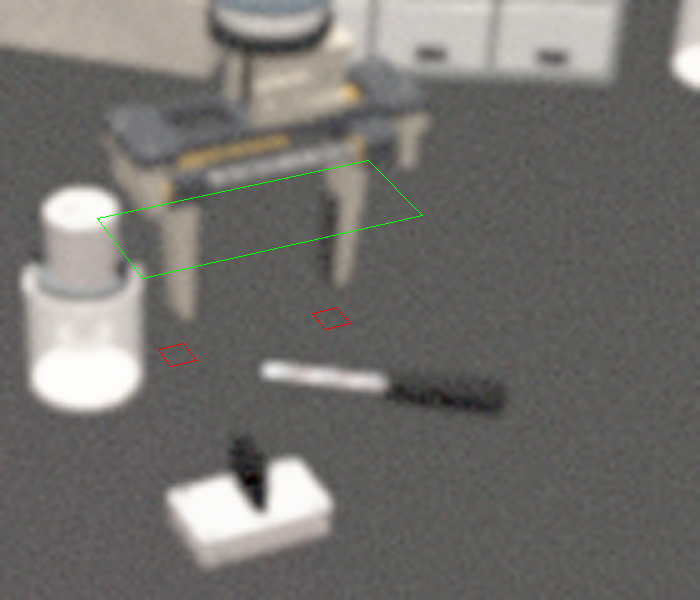

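View pics/top1e.png

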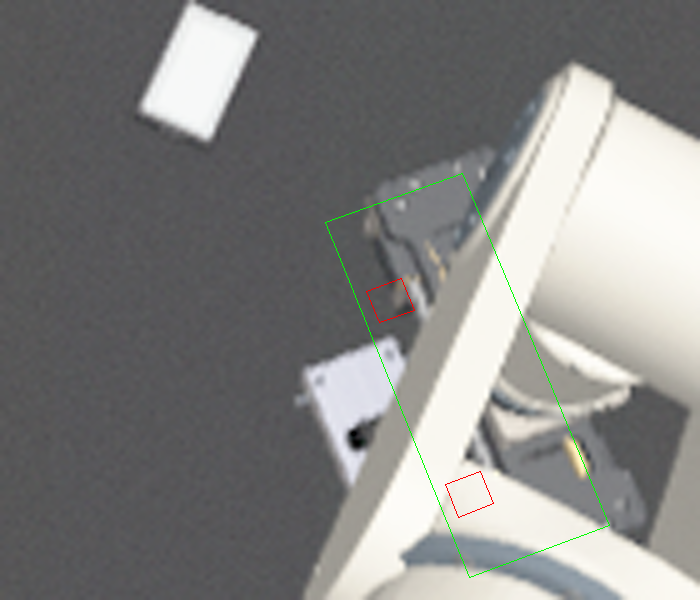

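Run:
```python
from h import *
ee=np.array([0.17126163, 0.60049869, 0.18995346]);R=Ro.from_quat([-9.31463837e-05,  1.38453928e-01,  9.90368608e-01, -7.22739183e-04],scalar_first=True)
print(proj("side",[0,0,0]),proj("top",[0,0,0]))
import cv2
o={"top":(284,0),"side":(240,400)}
out=[]
for n in o:
  r0,c0=o[n];a=cv2.imread(f"pics/{n}0.png")[r0:,c0:c0+112].astype(float);a=((a/255)**.6*255).astype(np.uint8)
  a=cv2.resize(a,None,fx=4,fy=4,interpolation=cv2.INTER_CUBIC)
  def d(pts,col):
    X=ee+R.apply(np.array(pts)/1000)
    p=((proj(n,X)-[c0,r0])*4).round().astype(int)
    cv2.polylines(a,[p.reshape(-1,1,2)],True,col,1)
  d([[-37,-94,-77],[37,-94,-77],[37,94,-77],[-37,94,-77]],(0,255,0))
  for y in(46,-64): d([[-10,y,11],[10,y,11],[10,y+18,11],[-10,y+18,11]],(0,0,255))
  cv2.imwrite(f"pics/{n}0e.png",a)
```

```text
[[458.96864205 208.83484606]] [[246.91322602 417.5505272 ]]
```

View pics/side0e.png

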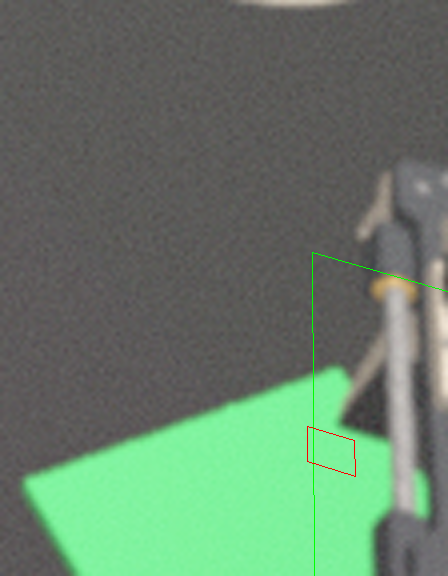

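View pics/top0e.png

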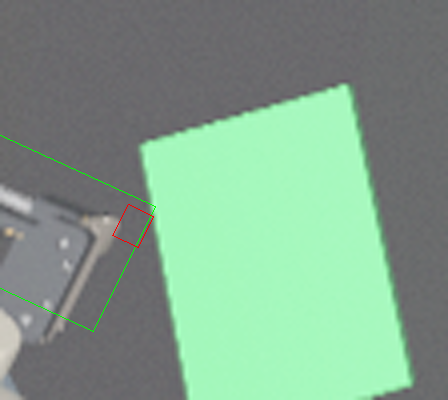

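```bash
python3 -m jog '[[1,[2,0,40],[0,0,0]],[1,[2,0,78],[0,0,0]],[1,[2,0,78],[0,0,0]],[1,[2,0,78],[0,0,0]]]'
cat >> h.py <<'E'
def look(tag,n,r0,c0,h=120,w=150,k=5,ov=True):
    s=bot.sense();R=Ro.from_quat(s["tool_rot"],scalar_first=True)
    im=bot.get_image(n);cv2.imwrite(f"pics/{tag}_raw.png",im)
    a=im[r0:r0+h,c0:c0+w].astype(float);a=((a/255)**.6*255).astype(np.uint8)
    a=cv2.resize(a,None,fx=k,fy=k,interpolation=cv2.INTER_CUBIC)
    if ov:
      g=7+(s["gripper_width"]*46-7)
      for y in(g,-g-18):
        X=s["ee_pos"]+R.apply(np.array([[-10,y,11],[10,y,11],[10,y+18,11],[-10,y+18,11]])/1000)
        p=((proj(n,X)-[c0,r0])*k).round().astype(int)
        cv2.polylines(a,[p.reshape(-1,1,2)],True,(0,0,255),1)
    cv2.imwrite(f"pics/{tag}.png",a)
E
python3 -c "
from h import *
go([.5545,-.222,.085],.469)
look('s2','side',80,220)"
```

```text
time: 3.92
ee_pos: [0.5567, -0.2219, 0.0904]
tool_rot: [0.004, 0.523, 0.852, 0.002]
contact_force: [0.7, 0.5, -0.2]
gripper_width: 1.003
t 3.92 ee [ 0.5567 -0.2219  0.0904] F [ 0.69  0.54 -0.2 ] w 1.003
shift [ 0.9 -2.   5.4] turn [0.4 0.3 0. ] |d| 5.8
```

View pics/s2.png

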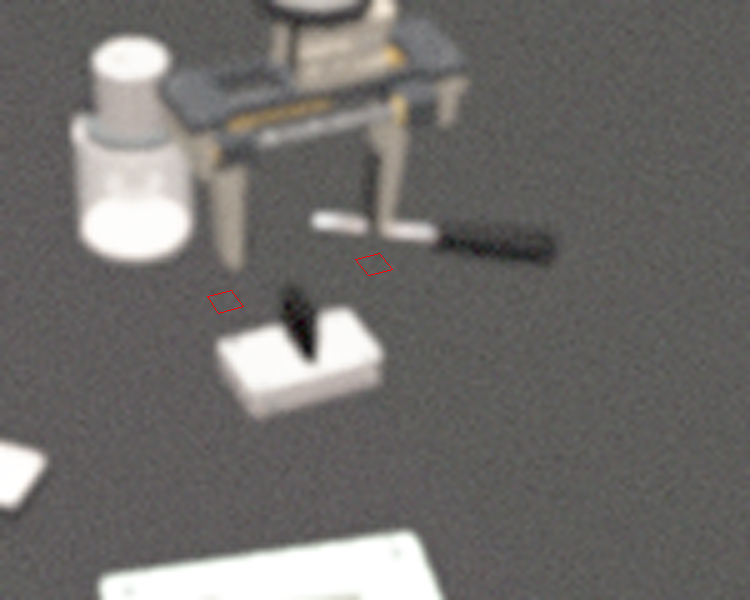

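Run:
```python
from h import *
look('t2','top',150,280)
for n,tag,r0,c0 in(("side","s2",80,220),("top","t2",150,280)):
  a=cv2.imread(f"pics/{tag}.png")
  for p,col in(((.5546,-.2228,0,.468),(0,255,0)),((.5537,-.2146,0,.4714),(255,0,0))):
    for L in([[7,22,68],[7,-22,68],[-7,-22,68],[-7,22,68]],[[48,28,26],[48,-28,26],[-48,-28,26],[-48,28,26]]):
      q=((proj(n,pose(p,np.array(L)/1000.))-[c0,r0])*5).round().astype(int)
      cv2.polylines(a,[q.reshape(-1,1,2)],True,col,1)
  cv2.imwrite(f"pics/{tag}o.png",a)
```

```text
(no output)
```

View pics/s2o.png

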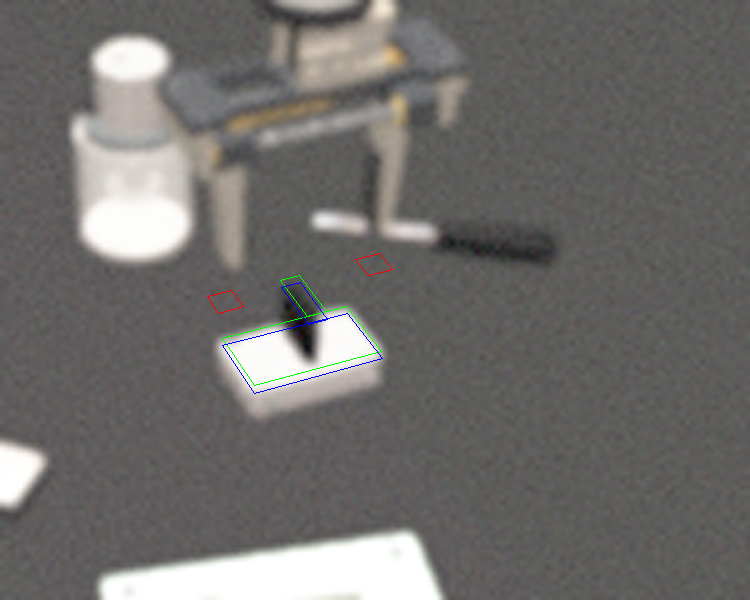

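View pics/t2o.png

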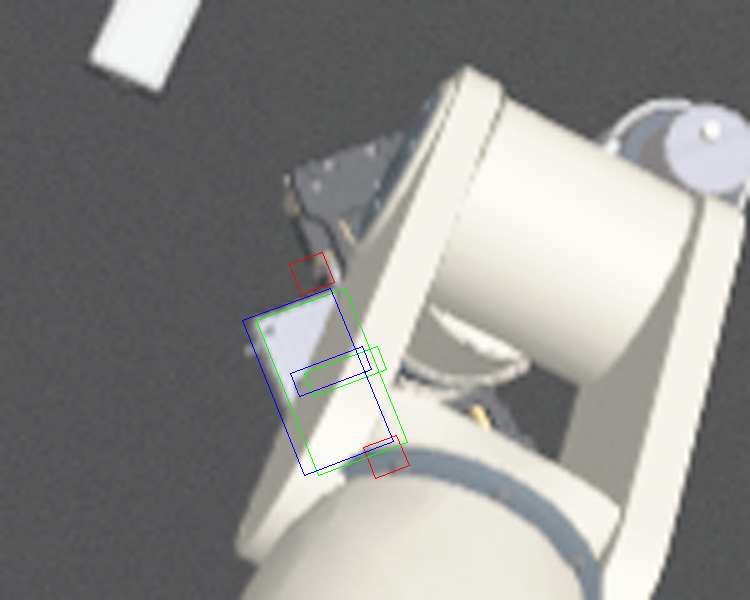

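```bash
python3 -m jog '[[1,[1,-2,20],[0,0,0]],[1,[1,-2,42],[0,0,0]],[1,[1,-2,42],[0,0,0]]]'
python3 -c "
from h import *
go([.5545,-.222,.045],.469)
look('s3','side',80,220)"
```

```text
time: 4.4
ee_pos: [0.5548, -0.2223, 0.0487]
tool_rot: [0.004, 0.524, 0.852, 0.002]
contact_force: [0.3, -0.5, 0.3]
gripper_width: 1.001
t 4.4 ee [ 0.5548 -0.2223  0.0487] F [ 0.27 -0.54  0.33] w 1.001
shift [ 0.4 -0.2  3.7] turn [ 0.4  0.3 -0. ] |d| 3.7
```

View pics/s3.png

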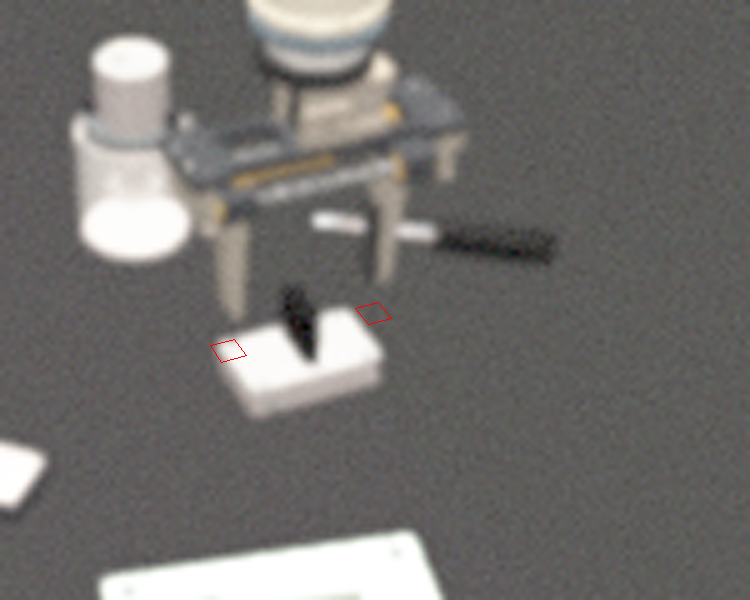

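```bash
python3 -c "
from h import *
look('t3','top',170,310,h=75,w=100,k=8)"
```

```text
(no output)
```

View pics/t3.png

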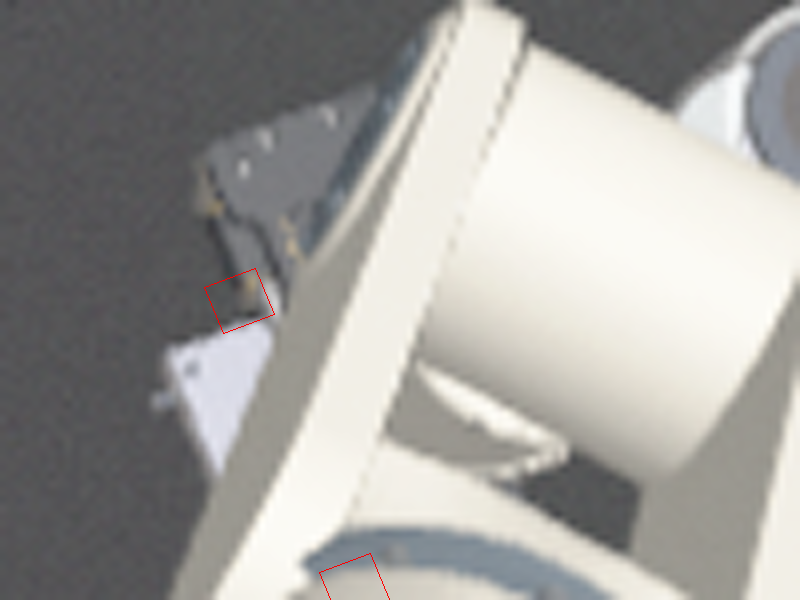

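```bash
python3 -m jog '[[1,[0,0,6],[0,0,0]],[-1,[0,0,6],[0,0,0]],[-1,[0,0,6],[0,0,0]],[-1,[0,0,6],[0,0,0]],[-1,[0,0,6],[0,0,0]]]' 8
python3 -m jog '[[-1,[0,0,0],[0,0,0]],[-1,[0,0,0],[0,0,0]],[-1,[0,0,0],[0,0,0]]]'
python3 -c "
from h import *
go([.5545,-.222,.042],.469)
look('s4','side',80,220)"
```

```text
time: 5.12
ee_pos: [0.5559, -0.2228, 0.0439]
tool_rot: [0.005, 0.524, 0.852, 0.002]
contact_force: [0.4, -0.4, -0.8]
gripper_width: 0.589
time: 5.5
ee_pos: [0.5559, -0.2227, 0.0439]
tool_rot: [0.005, 0.524, 0.852, 0.002]
contact_force: [0.4, 0.7, 0.3]
gripper_width: 0.258
t 5.5 ee [ 0.5559 -0.2227  0.0439] F [0.4  0.74 0.25] w 0.258
shift [ 1.3 -1.   1.9] turn [ 0.5  0.4 -0. ] |d| 2.5
```

View pics/s4.png

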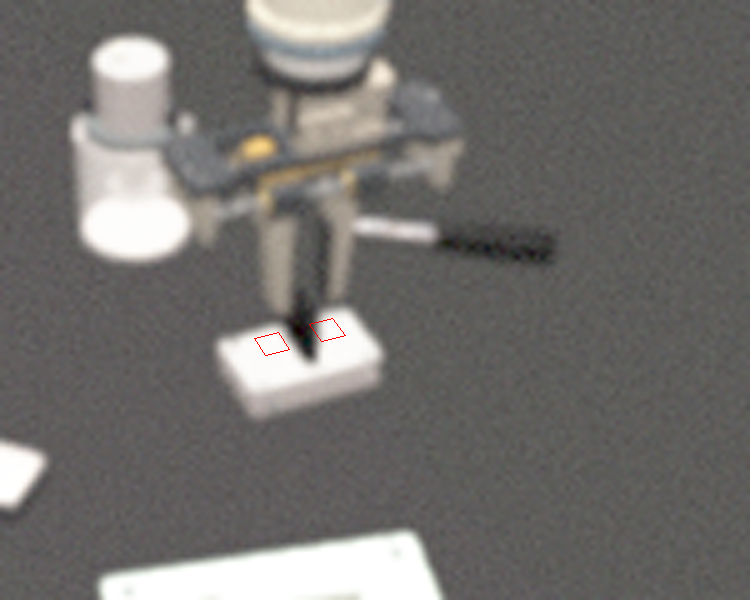

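```bash
python3 -m jog '[[-1,[0,0,1],[0,0,0]],[-1,[0,0,1],[0,0,0]],[-1,[0,0,1],[0,0,0]],[-1,[0,0,1],[0,0,0]]]' 8
python3 -c "
from h import *
go([.5545,-.222,.042],.469);print(bot.sense()['torque'])
look('s5','side',80,240,k=6,h=100,w=100)"
```

```text
time: 6.05
ee_pos: [0.5566, -0.2228, 0.0435]
tool_rot: [0.005, 0.524, 0.852, 0.002]
contact_force: [0.4, 0.6, 5.4]
gripper_width: 0.142
t 6.05 ee [ 0.5566 -0.2228  0.0435] F [0.44 0.6  5.44] w 0.142
shift [ 1.7 -1.5  1.5] turn [ 0.5  0.4 -0. ] |d| 2.7
[ 0.07829575 -0.02130601  0.03797364]
```

View pics/s5.png

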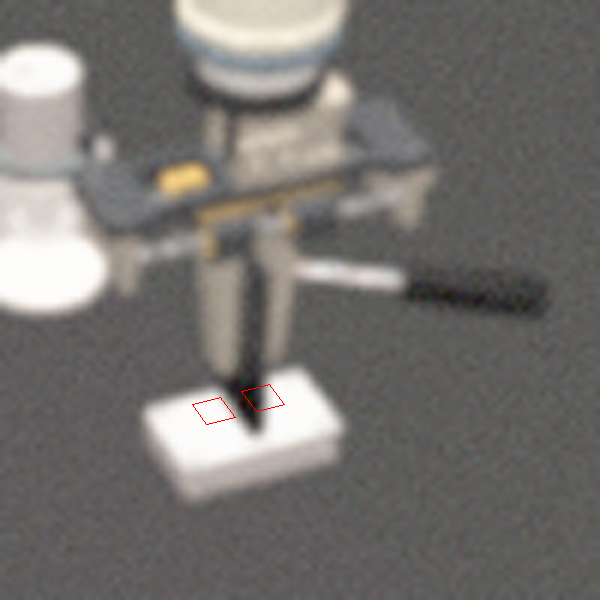

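```bash
python3 -m jog '[[-1,[0,0,0],[0,0,0]],[-1,[0,0,0],[0,0,0]],[-1,[0,0,-20],[0,0,0]],[-1,[0,0,-50],[0,0,0]],[-1,[0,0,-50],[0,0,0]]]' 35
python3 -m jog '[[-1,[0,0,0],[0,0,0]],[-1,[0,0,0],[0,0,0]]]'
python3 -c "
from h import *
go([.5545,-.222,.042],.469)
for i in range(5): 
  look('s6','side',70,240,k=6,h=100,w=100);print(bot.sense()['torque'],bot.sense()['contact_force'])"
```

```text
time: 6.72
ee_pos: [0.5573, -0.2234, 0.0953]
tool_rot: [0.007, 0.524, 0.852, 0.002]
contact_force: [-0.4, 0.1, -0.7]
gripper_width: 0.004
time: 6.98
ee_pos: [0.5567, -0.2231, 0.0943]
tool_rot: [0.006, 0.524, 0.852, 0.002]
contact_force: [-0.9, 0.0, -0.5]
gripper_width: 0.006
t 6.97 ee [ 0.5567 -0.2231  0.0943] F [-0.93  0.05 -0.5 ] w 0.006
shift [ 2.5 -2.  52.3] turn [ 0.6  0.5 -0. ] |d| 52.4
[-0.02355051 -0.02725585 -0.01732928] [-0.91580856 -0.67940408  0.28278111]
[ 0.00278339  0.03478787 -0.0129448 ] [ 0.04523976 -0.34804111 -0.91687631]
[-0.10657275  0.02548282 -0.00452922] [-0.58593932 -0.66066092  0.54613922]
[-0.06369732  0.03036888  0.02397297] [ 0.31545936 -0.22608357 -0.53754492]
[-0.03204774 -0.02832086 -0.01964635] [-0.48872013 -0.78235641  0.4720748 ]
```

View pics/s6.png

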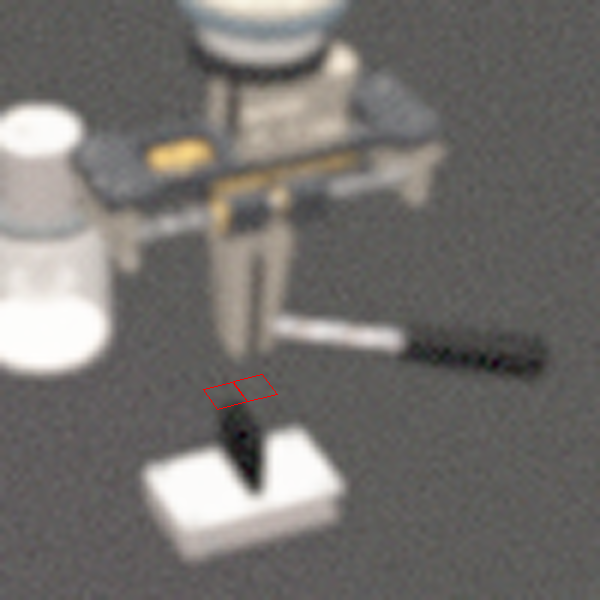

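```bash
python3 -m jog '[[0.1,[0,0,0],[0,0,0]],[0.1,[0,0,0],[0,0,0]],[0.1,[0,0,20],[0,0,0]],[0.1,[0,0,40],[0,0,0]],[0.1,[1,-2,52],[0,0,0]]]' 30
python3 -m jog '[[0.1,[0,0,2],[0,0,0]],[0.1,[0,0,4],[0,0,0]]]'
python3 -m jog '[[0.1,[0,0,3],[0,0,0]],[0.1,[0,0,5],[0,0,0]]]'
```

```text
time: 7.85
ee_pos: [0.5552, -0.2232, 0.0419]
tool_rot: [0.006, 0.524, 0.852, 0.002]
contact_force: [-0.4, 0.1, -0.2]
gripper_width: 0.527
time: 8.1
ee_pos: [0.5556, -0.2234, 0.0383]
tool_rot: [0.007, 0.524, 0.852, 0.002]
contact_force: [1.2, -0.7, 0.3]
gripper_width: 0.555
time: 8.35
ee_pos: [0.5559, -0.2236, 0.0335]
tool_rot: [0.007, 0.524, 0.852, 0.002]
contact_force: [0.5, 0.5, 1.1]
gripper_width: 0.546
```

```bash
python3 -m jog '[[0.1,[0,0,3],[0,0,0]],[0.1,[0,0,5],[0,0,0]]]'
python3 -m jog '[[0.1,[0,0,3],[0,0,0]],[0.1,[0,0,5],[0,0,0]]]'
python3 -c "
from h import *
look('s7','side',80,240,k=6,h=100,w=100)"
```

```text
time: 8.6
ee_pos: [0.556, -0.2236, 0.0284]
tool_rot: [0.007, 0.524, 0.852, 0.002]
contact_force: [0.5, -0.3, 0.9]
gripper_width: 0.547
time: 8.85
ee_pos: [0.556, -0.2236, 0.0232]
tool_rot: [0.007, 0.524, 0.852, 0.002]
contact_force: [0.5, -1.4, 0.8]
gripper_width: 0.553
```

View pics/s7.png

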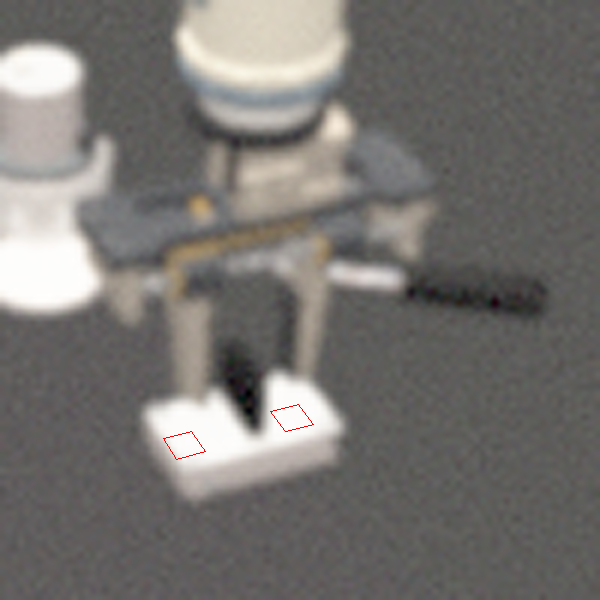

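```bash
python3 -m jog '[[0.1,[0,0,3],[0,0,0]],[0.1,[0,0,4],[0,0,0]]]'
python3 -m jog '[[0.1,[0,0,2],[0,0,0]],[0.1,[0,0,3],[0,0,0]]]'
```

```text
time: 9.15
ee_pos: [0.5557, -0.2235, 0.0187]
tool_rot: [0.007, 0.524, 0.852, 0.002]
contact_force: [0.1, -0.1, 0.6]
gripper_width: 0.551
time: 9.4
ee_pos: [0.5558, -0.2235, 0.0155]
tool_rot: [0.006, 0.524, 0.852, 0.002]
contact_force: [-0.0, -0.1, -0.7]
gripper_width: 0.554
```

```bash
python3 -c "
from h import *
look('s8','side',105,255,k=10,h=60,w=60,ov=False)
look('t8','top',185,310,k=10,h=60,w=60,ov=True)"
```

```text
(no output)
```

View pics/s8.png

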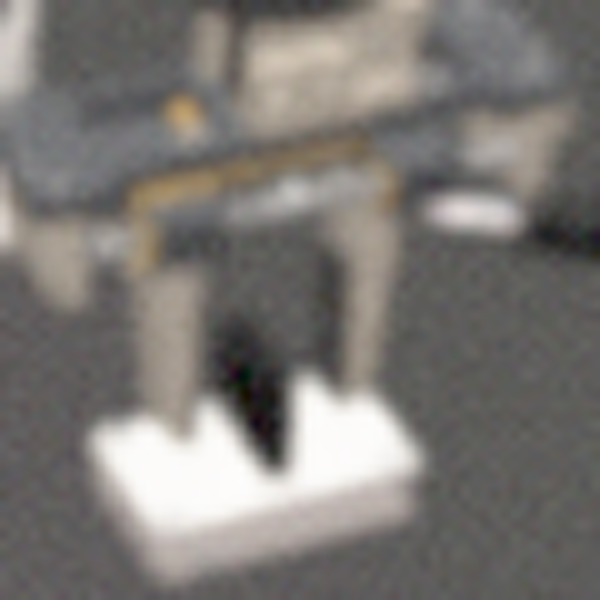

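View pics/t8.png

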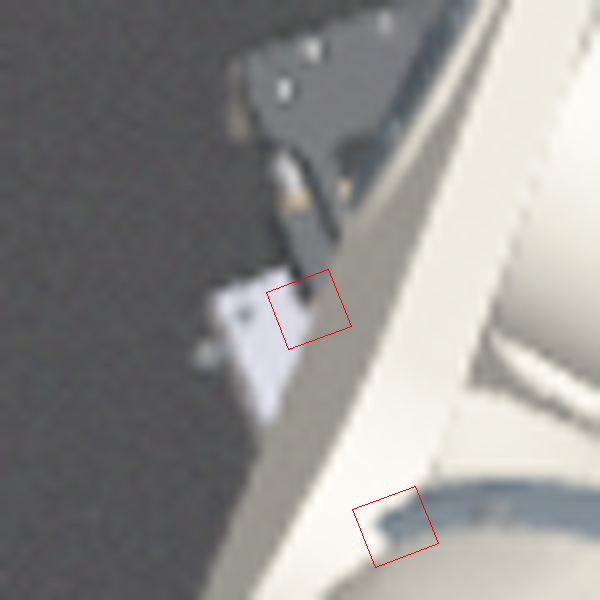

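```bash
python3 -m jog '[[0.1,[0,0,2],[0,0,0]],[0.1,[0,0,3],[0,0,0]]]'
python3 -m jog '[[0.1,[0,0,1],[0,0,0]],[0.1,[0,0,2],[0,0,0]]]'
```

```text
time: 9.75
ee_pos: [0.5557, -0.2235, 0.0124]
tool_rot: [0.006, 0.524, 0.852, 0.002]
contact_force: [-1.0, -0.5, 0.6]
gripper_width: 0.551
time: 10.0
ee_pos: [0.5558, -0.2235, 0.0104]
tool_rot: [0.006, 0.524, 0.852, 0.002]
contact_force: [-0.1, -0.7, -0.3]
gripper_width: 0.555
```

```bash
python3 -m jog '[[0.1,[0,0,2],[0,0,0]],[0.1,[0,0,2],[0,0,0]]]'
python3 -m jog '[[0.1,[0,0,2],[0,0,0]],[0.1,[0,0,2],[0,0,0]]]'
```

```text
time: 10.25
ee_pos: [0.5557, -0.2234, 0.0082]
tool_rot: [0.006, 0.524, 0.852, 0.002]
contact_force: [0.2, -0.8, 0.0]
gripper_width: 0.55
time: 10.5
ee_pos: [0.5555, -0.2233, 0.006]
tool_rot: [0.006, 0.524, 0.852, 0.002]
contact_force: [0.6, 0.7, -0.1]
gripper_width: 0.551
```

```bash
python3 -c "
from h import *
look('s9','side',105,255,k=10,h=60,w=60,ov=True)"
```

```text
(no output)
```

View pics/s9.png

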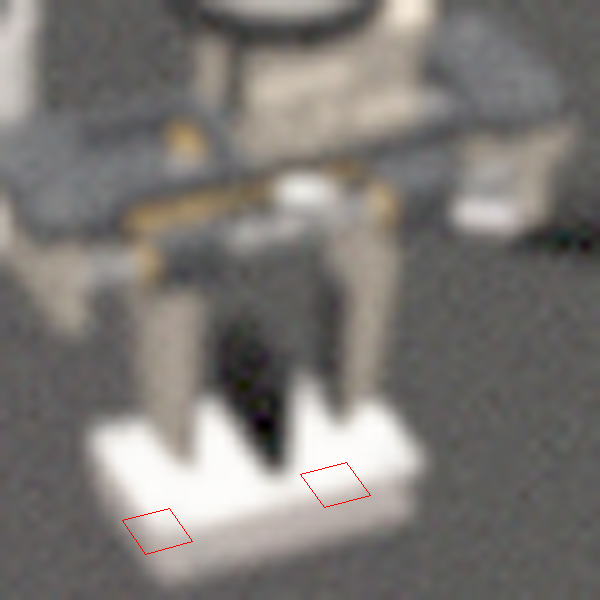

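```bash
python3 -m jog '[[0.1,[0,0,2],[0,0,0]],[0.1,[0,0,2],[0,0,0]]]'
python3 -m jog '[[0.1,[0,0,2],[0,0,0]],[0.1,[0,0,2],[0,0,0]]]'
```

```text
time: 10.8
ee_pos: [0.5555, -0.2233, 0.0039]
tool_rot: [0.006, 0.524, 0.852, 0.002]
contact_force: [0.4, -0.0, 0.6]
gripper_width: 0.55
time: 11.05
ee_pos: [0.5558, -0.2235, 0.0028]
tool_rot: [0.006, 0.524, 0.852, 0.002]
contact_force: [-3.0, 0.7, 10.5]
gripper_width: 0.552
```

```bash
python3 -m jog '[[0.1,[0,0,-4],[0.6,0.5,0]],[-1,[0,0,-4],[0.6,0.5,0]],[-1,[0,0,-4],[0.6,0.5,0]],[-1,[0,0,-4],[0.6,0.5,0]],[-1,[0,0,-4],[0.6,0.5,0]]]' 10
python3 -m jog '[[-1,[0,0,0],[0,0,0]],[-1,[0,0,0],[0,0,0]]]' 40
python3 -c "
from h import *
go([.5545,-.222,.042],.469)
look('s10','side',105,255,k=10,h=60,w=60,ov=False)"
```

```text
time: 11.68
ee_pos: [0.5557, -0.2234, 0.0066]
tool_rot: [-0.0, 0.524, 0.852, -0.0]
contact_force: [0.6, 0.1, -2.3]
gripper_width: 0.149
time: 11.92
ee_pos: [0.5557, -0.2234, 0.0066]
tool_rot: [-0.0, 0.524, 0.852, -0.0]
contact_force: [0.2, -0.3, 0.8]
gripper_width: 0.148
t 11.93 ee [ 0.5557 -0.2234  0.0066] F [ 0.19 -0.28  0.78] w 0.148
shift [  1.8  -0.4 -35.4] turn [-0. -0. -0.] |d| 35.5
```

View pics/s10.png

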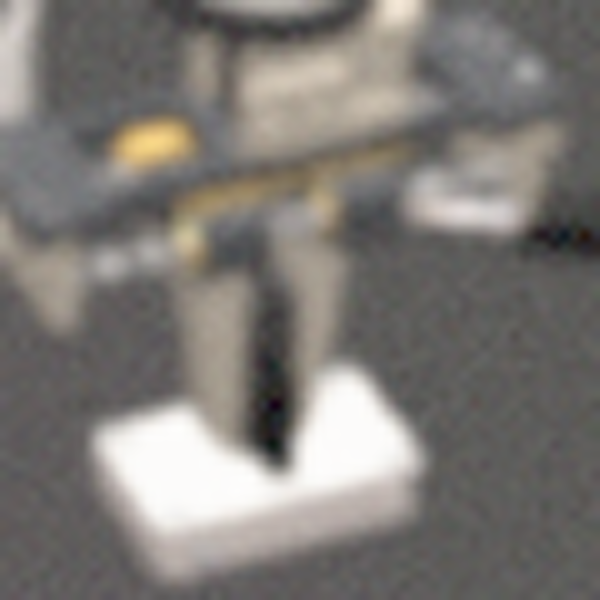

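```bash
python3 -m jog '[[-1,[0,0,-25],[0,0,0]],[-1,[0,0,-60],[0,0,0]],[-1,[0,0,-100],[0,0,0]],[-1,[0,0,-140],[0,0,0]],[-1,[0,0,-140],[0,0,0]]]' 40
python3 -c "
from h import *
go([.5491,.131,.15],.2755);s=bot.sense();print(s['torque'],s['contact_force'])
look('s11','side',70,220,k=6,h=100,w=130,ov=False)"
```

```text
time: 12.6
ee_pos: [0.5575, -0.2241, 0.1493]
tool_rot: [0.002, 0.524, 0.852, 0.0]
contact_force: [0.2, 0.2, -3.2]
gripper_width: 0.15
t 12.6 ee [ 0.5575 -0.2241  0.1493] F [ 0.24  0.2  -3.21] w 0.15
shift [320.6 152.9  -1.4] turn [ 0.2  0.2 11.1] |d| 355.2
[-0.06731367  0.01196037  0.02406138] [ 0.24273843  0.19676127 -3.20581652]
```

View pics/s11.png

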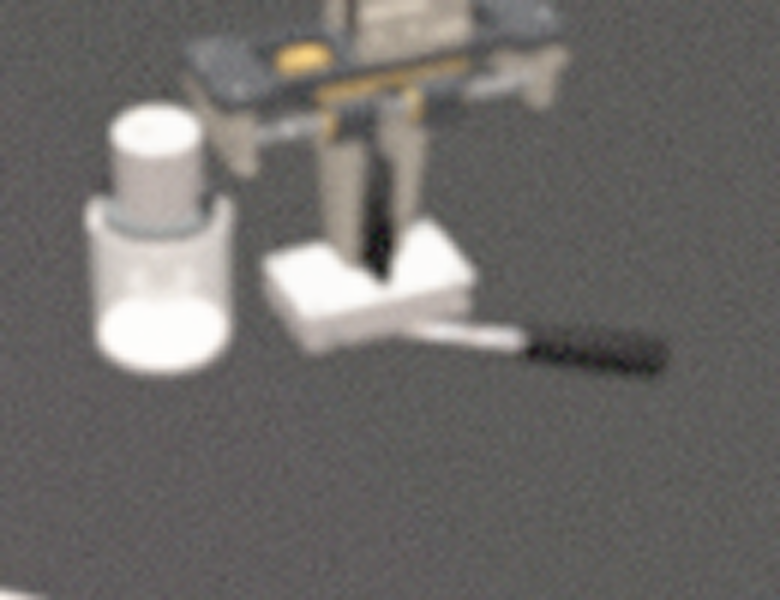

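```bash
python3 -m jog '[[-1,[45,21,0],[0,0,2]],[-1,[98,47,0],[0,0,4]],[-1,[152,73,-1],[0,0,6]],[-1,[206,99,-1],[0,0,8]],[-1,[258,124,-1],[0,0,10]]]' 40
python3 -c "
from h import *
go([.5491,.131,.15],.2755)"
```

```text
time: 13.28
ee_pos: [0.5484, 0.0644, 0.1456]
tool_rot: [-0.001, 0.596, 0.803, -0.001]
contact_force: [1.2, 0.4, -2.9]
gripper_width: 0.152
t 13.28 ee [0.5484 0.0644 0.1456] F [ 1.21  0.42 -2.85] w 0.152
shift [63.6 19.9 -4.5] turn [-0.2  0.   1. ] |d| 66.8
```

```bash
python3 -m jog '[[-1,[35,11,-4],[0,0,1]],[-1,[64,20,-4],[0,0,1]],[-1,[64,20,-4],[-0.2,0,1]],[-1,[64,20,-4],[-0.2,0,1]]]' 40
python3 -c "
from h import *
go([.5491,.131,.15],.2755)
look('s12','side',150,225,k=6,h=100,w=120,ov=False)
look('t12','top',160,140,k=6,h=90,w=120,ov=False)"
```

```text
time: 13.78
ee_pos: [0.5479, 0.1308, 0.1479]
tool_rot: [-0.0, 0.603, 0.798, -0.001]
contact_force: [-0.3, -1.1, -2.7]
gripper_width: 0.144
t 13.78 ee [0.5479 0.1308 0.1479] F [-0.27 -1.08 -2.74] w 0.144
shift [-0.1  1.2 -2.1] turn [-0.1  0.   0. ] |d| 2.4
```

View pics/s12.png

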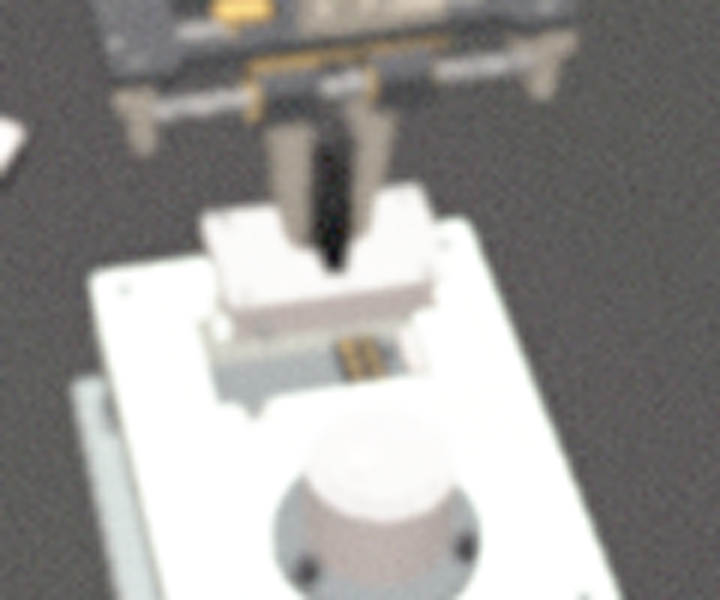

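View pics/t12.png

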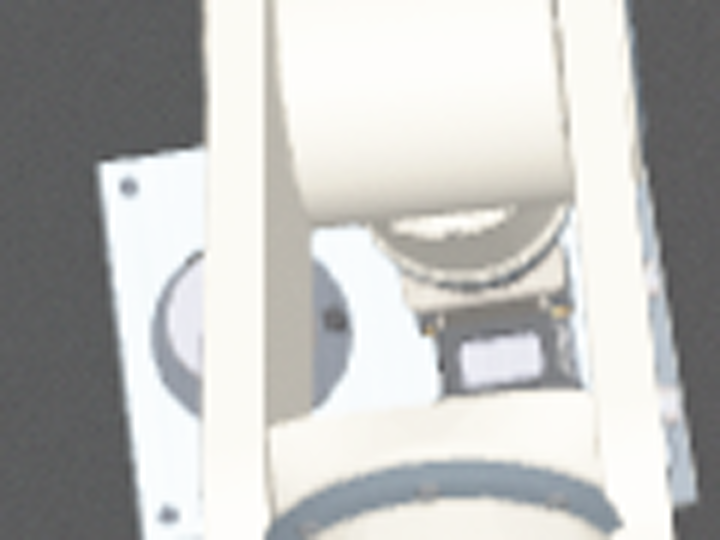

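Run:
```python
from h import *
L=np.array([[48,28,0],[48,-28,0],[-48,-28,0],[-48,28,0]])/1000
s=np.array([[237,304],[204,213],[418,183],[438,279]])/6+[225,150]
for z in(.1653,.1673,.1693):
    r=fit({"side":(L,s)},[.55,.13,z,.27],z);print(z,np.round(r[0],4),np.round(r[1],1).tolist())
# overlay predicted
a=cv2.imread("pics/s12.png")
def d(p,L,col):
    q=((proj("side",pose(p,np.array(L)/1000.))-[225,150])*6).round().astype(int);cv2.polylines(a,[q.reshape(-1,1,2)],True,col,1)
d((.5495,.1351,.105,.2765),[[52,30,0],[52,-30,0],[-50,-30,0],[-50,30,0]],(0,0,255))
d((.5495,.1351,.105,.2765),[[90,176,0],[90,-64,0],[-88,-64,0],[-88,176,0]],(0,0,255))
d((.5478,.1308,.1673,.2755),[[48,28,0],[48,-28,0],[-48,-28,0],[-48,28,0]],(0,255,0))
cv2.imwrite("pics/s12o.png",a)
b=cv2.imread("pics/side0.png")[180:260,230:330];b=cv2.resize(b,None,fx=8,fy=8,interpolation=cv2.INTER_CUBIC)
for p in((.5495,.1351,.105,.2765),):
  for L in([[52,30,0],[52,-30,0],[-50,-30,0],[-50,30,0]],[[38,30,0],[30,30,0],[30,42,0],[38,42,0]],[[38,-30,0],[30,-30,0],[30,-42,0],[38,-42,0]]):
    q=((proj("side",pose(p,np.array(L)/1000.))-[230,180])*8).round().astype(int);cv2.polylines(b,[q.reshape(-1,1,2)],True,(0,0,255),1)
cv2.imwrite("pics/s0bay.png",b)
b=cv2.imread("pics/top0.png")[180:240,190:260];b=cv2.resize(b,None,fx=10,fy=10,interpolation=cv2.INTER_CUBIC)
for p in((.5487,.1306,.105,.2752),):
  for L in([[52,30,0],[52,-30,0],[-50,-30,0],[-50,30,0]],[[38,30,0],[30,30,0],[30,42,0],[38,42,0]],[[38,-30,0],[30,-30,0],[30,-42,0],[38,-42,0]]):
    q=((proj("top",pose(p,np.array(L)/1000.))-[190,180])*10).round().astype(int);cv2.polylines(b,[q.reshape(-1,1,2)],True,(0,0,255),1)
cv2.imwrite("pics/t0bay.png",b)
```

```text
0.1653 [0.5463 0.1326 0.2605] [[-1.4, -0.2], [0.2, 0.3], [-0.3, 0.7], [1.5, -0.9]]
0.1673 [0.5463 0.1346 0.2608] [[-1.4, -0.2], [0.1, 0.3], [-0.3, 0.7], [1.6, -0.9]]
0.1693 [0.5462 0.1367 0.261 ] [[-1.5, -0.1], [0.1, 0.3], [-0.3, 0.7], [1.6, -0.9]]
```

View pics/s12o.png

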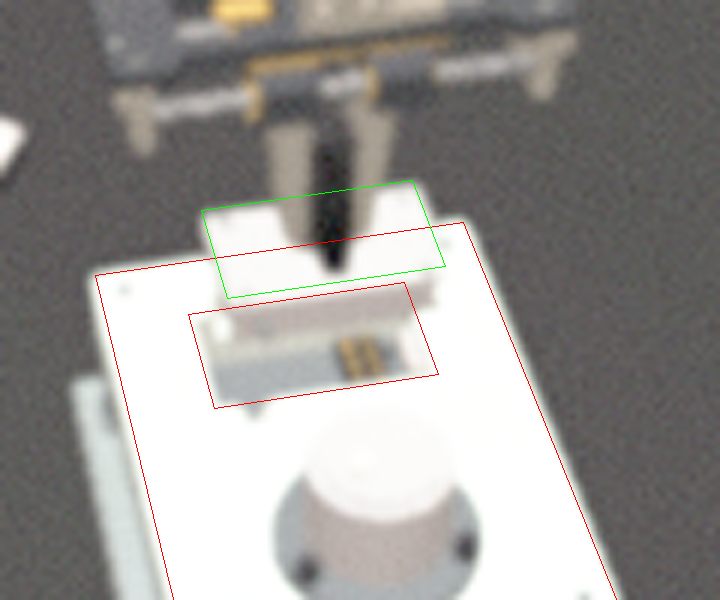

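View pics/s0bay.png

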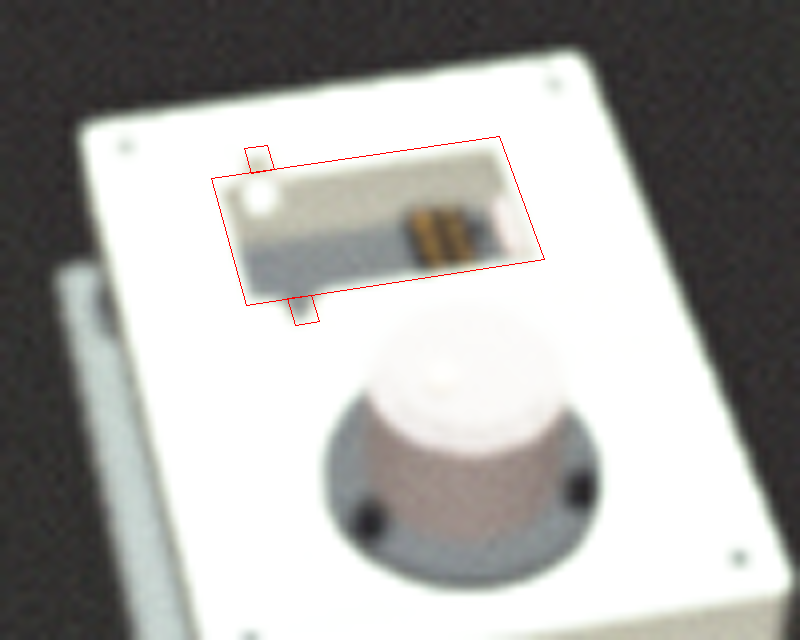

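View pics/t0bay.png

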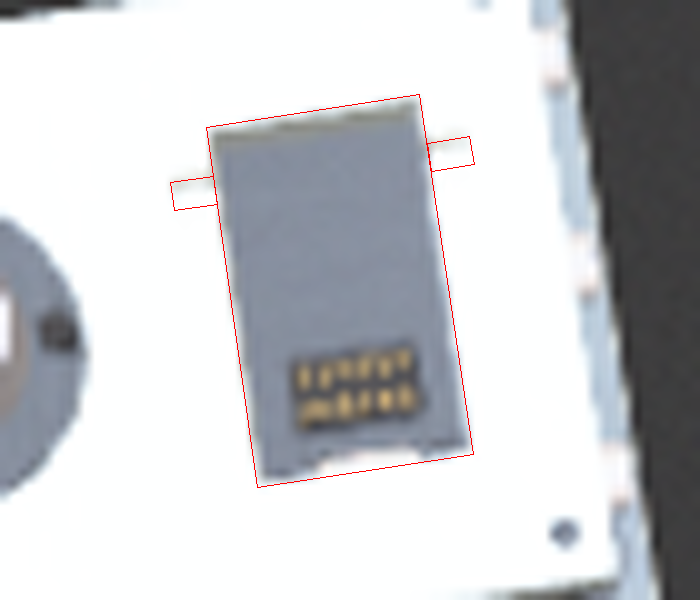

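```bash
python3 -m jog '[[-1,[0,2,0],[5,0,0]],[-1,[0,2,0],[11,0,0]],[-1,[0,2,0],[11,0,0]],[-1,[0,2,0],[11,0,0]]]' 40
python3 -c "
from h import *
go([.5499,.1308,.148],.2755,11)
look('s13','side',150,225,k=6,h=100,w=120,ov=False)"
```

```text
time: 14.38
ee_pos: [0.5501, 0.1303, 0.1481]
tool_rot: [-0.058, 0.601, 0.793, -0.077]
contact_force: [0.7, -0.2, -3.3]
gripper_width: 0.151
t 14.38 ee [0.5501 0.1303 0.1481] F [ 0.71 -0.21 -3.28] w 0.151
shift [ 0.6 -0.   0.2] turn [ 0.   0.  -0.1] |d| 0.6
```

View pics/s13.png

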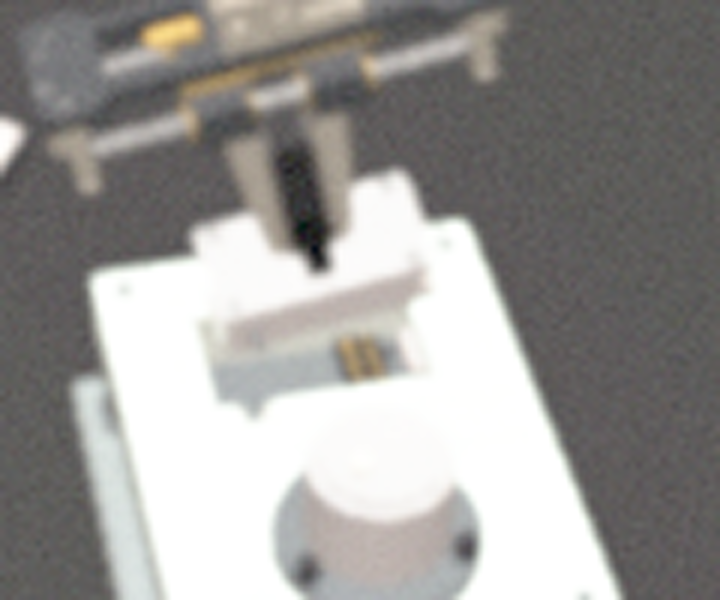

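Run:
```python
from h import *
Lc=np.array([[48,28,26],[48,-28,26],[-48,-28,26],[-48,28,26],[0,-22,26],[0,22,26],[-48,28,5],[48,28,5]])/1000
def mod(ee,yaw,pitch,h):  # h: height of rotation-fixed point above underside; underside=ee_z-.0066 when level
    M=Ro.from_euler('z',yaw)*Ro.from_euler('y',pitch,degrees=True)
    base=np.array(ee);base[2]+= -.0066+h
    return base+M.apply(Lc-[0,0,h])
a=cv2.imread("pics/s13.png")
for h,col in((.0066,(0,0,255)),(.040,(0,255,0))):
    q=(proj("side",mod([.5501,.1303,.1481],.2755,11,h))-[225,150])*6+[2,4]
    q=q.round().astype(int);print(h,q.tolist())
    cv2.polylines(a,[q[:4].reshape(-1,1,2)],True,col,1)
cv2.imwrite("pics/s13o.png",a)
```

```text
0.0066 [[217, 317], [192, 229], [400, 170], [432, 255], [299, 208], [321, 276], [438, 288], [226, 349]]
0.04 [[232, 314], [206, 226], [414, 167], [447, 252], [313, 205], [336, 273], [453, 285], [241, 346]]
```

View pics/s13o.png

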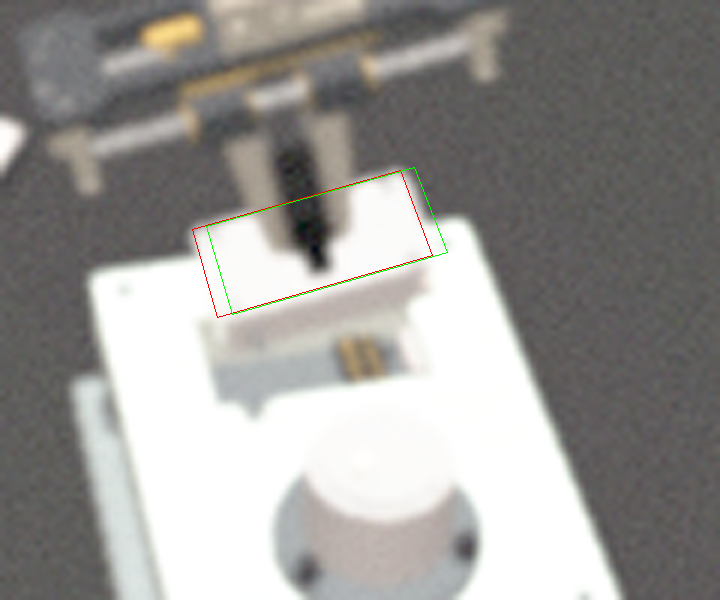

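```bash
python3 -c "
from h import *
go([.5493,.1307,.118],.2755,13)"
```

```text
t 14.43 ee [0.5499 0.1303 0.1484] F [-0.3   0.72 -2.52] w 0.149
shift [ 0.5  5.4 30. ] turn [ 2.   0.  -0.1] |d| 30.4
```

```bash
python3 -m jog '[[-1,[0.5,3,15],[2,0,0]],[-1,[0.5,5.4,30],[2,0,0]],[-1,[0.5,5.4,30],[2,0,0]]]' 40
python3 -c "
from h import *
go([.5493,.1307,.118],.2755,13)
go([.5493,.1307,.1],.2755,13)
look('s14','side',150,225,k=6,h=100,w=120,ov=False)"
```

```text
time: 14.8
ee_pos: [0.5479, 0.1304, 0.116]
tool_rot: [-0.069, 0.6, 0.792, -0.092]
contact_force: [0.9, 0.3, -3.6]
gripper_width: 0.153
t 14.8 ee [0.5479 0.1304 0.116 ] F [ 0.94  0.31 -3.55] w 0.153
shift [-0.1  1.  -2.3] turn [-0.2  0.  -0.1] |d| 2.5
t 14.8 ee [0.5479 0.1304 0.116 ] F [ 0.94  0.31 -3.55] w 0.153
shift [-0.1  5.1 15.2] turn [-0.2  0.  -0.1] |d| 16.1
```

View pics/s14.png

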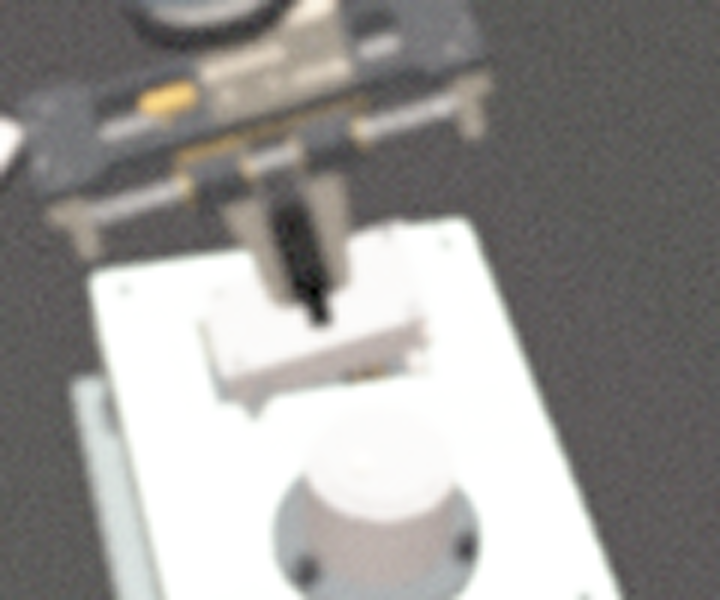

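```bash
python3 -m jog '[[-1,[0,3,5],[0,0,0]],[-1,[0,4,10],[0,0,0]],[-1,[0,4.5,13],[0,0,0]]]' 40
python3 -c "
from h import *
go([.5493,.1307,.095],.2755,13)
look('s15','side',170,235,k=8,h=75,w=95,ov=False)"
```

```text
time: 15.22
ee_pos: [0.5498, 0.1309, 0.1029]
tool_rot: [-0.069, 0.6, 0.792, -0.091]
contact_force: [-0.1, -0.5, -3.2]
gripper_width: 0.149
t 15.22 ee [0.5498 0.1309 0.1029] F [-0.1  -0.51 -3.16] w 0.149
shift [-0.   1.3  7.8] turn [-0.1  0.  -0.1] |d| 7.9
```

View pics/s15.png

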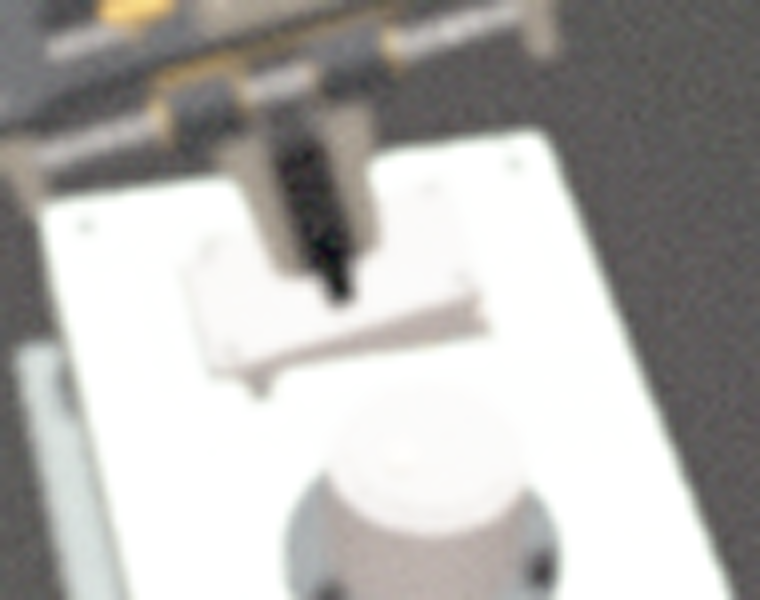

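```bash
python3 -m jog '[[-1,[0,0.5,2.5],[0,0,0]],[-1,[0,0.7,4],[0,0,0]]]' 40
python3 -m jog '[[-1,[0,0.5,2],[0,0,0]],[-1,[0,0.7,4],[0,0,0]]]' 40
```

```text
time: 15.52
ee_pos: [0.5501, 0.131, 0.0987]
tool_rot: [-0.068, 0.6, 0.792, -0.091]
contact_force: [3.0, 0.8, -3.2]
gripper_width: 0.155
time: 15.78
ee_pos: [0.5502, 0.131, 0.0946]
tool_rot: [-0.068, 0.6, 0.792, -0.09]
contact_force: [1.9, -0.1, -2.7]
gripper_width: 0.15
```

```bash
python3 -m jog '[[-1,[0,0.5,2],[0,0,0]],[-1,[0,0.6,4],[0,0,0]]]' 40
python3 -c "
from h import *
go([.5493,.1307,.09],.2755,13)
look('s16','side',170,235,k=8,h=75,w=95,ov=False)"
```

```text
time: 16.02
ee_pos: [0.5502, 0.131, 0.0906]
tool_rot: [-0.068, 0.6, 0.792, -0.09]
contact_force: [2.7, 0.2, -0.0]
gripper_width: 0.15
t 16.02 ee [0.5502 0.131  0.0906] F [ 2.67  0.22 -0.  ] w 0.15
shift [-0.  -0.8  0.8] turn [ 0.   0.  -0.1] |d| 1.1
```

View pics/s16.png

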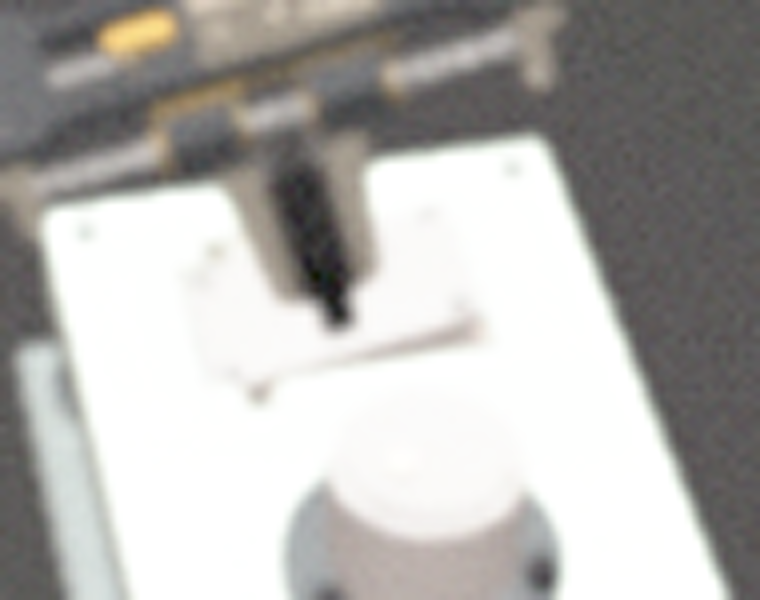

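```bash
python3 -m jog '[[-0.3,[0,0,0],[0,0,0]],[-0.3,[0,0,0],[0,0,0]],[-0.3,[0,0,0],[0,0,0]]]' 40
python3 -m jog '[[-0.3,[0,0,-20],[0,0,0]],[-0.3,[0,0,-55],[-5,0,0]],[-0.3,[0,0,-65],[-13,0,0]],[-0.3,[0,0,-65],[-13,0,0]]]' 40
python3 -c "
from h import *
go([.5493,.1307,.09],.2755,0)
look('s17','side',170,235,k=8,h=75,w=95,ov=False)"
```

```text
time: 16.45
ee_pos: [0.55, 0.1309, 0.0905]
tool_rot: [-0.068, 0.6, 0.792, -0.09]
contact_force: [-0.1, 0.5, -0.1]
gripper_width: 0.346
time: 16.95
ee_pos: [0.5627, 0.1345, 0.1551]
tool_rot: [0.0, 0.604, 0.797, 0.0]
contact_force: [-0.5, -0.5, 0.2]
gripper_width: 0.35
t 16.95 ee [0.5627 0.1345 0.1551] F [-0.54 -0.52  0.18] w 0.35
shift [  0.  -13.9  65.1] turn [ 0.1  0.  -0.1] |d| 66.5
```

View pics/s17.png

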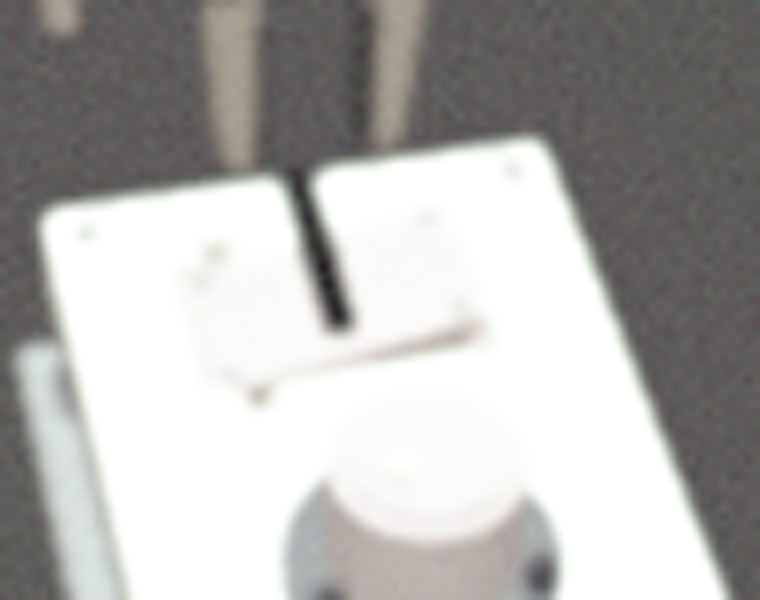

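```bash
python3 -c "
from h import *
go([.5172,.1216,.150],.2755,-3)
go([.5172,.1216,.105],.2755,-3)"
```

```text
t 17.0 ee [0.5632 0.1347 0.1545] F [0.14 0.65 0.05] w 0.348
shift [ -0.1 -47.9   4.6] turn [-3.1  0.  -0.1] |d| 48.1
t 17.0 ee [0.5632 0.1347 0.1545] F [0.14 0.65 0.05] w 0.348
shift [ -0.1 -47.8  49.6] turn [-3.1  0.  -0.1] |d| 68.9
```

```bash
python3 -m jog '[[-1,[0,-24,2],[-1,0,0]],[-1,[0,-48,4],[-3,0,0]],[-1,[0,-48,20],[-3,0,0]],[-1,[0,-48,45],[-3,0,0]],[-1,[0,-48,50],[-3,0,0]]]' 40
python3 -c "
from h import *
go([.5172,.1216,.105],.2755,-3)
look('s18','side',170,235,k=8,h=75,w=95,ov=False)"
```

```text
time: 17.62
ee_pos: [0.5167, 0.1216, 0.1022]
tool_rot: [0.014, 0.604, 0.797, 0.018]
contact_force: [0.1, 0.1, 0.0]
gripper_width: 0.004
t 17.62 ee [0.5167 0.1216 0.1022] F [0.11 0.1  0.  ] w 0.004
shift [-0.1  0.7 -2.8] turn [-0.3  0.  -0.1] |d| 2.8
```

View pics/s18.png

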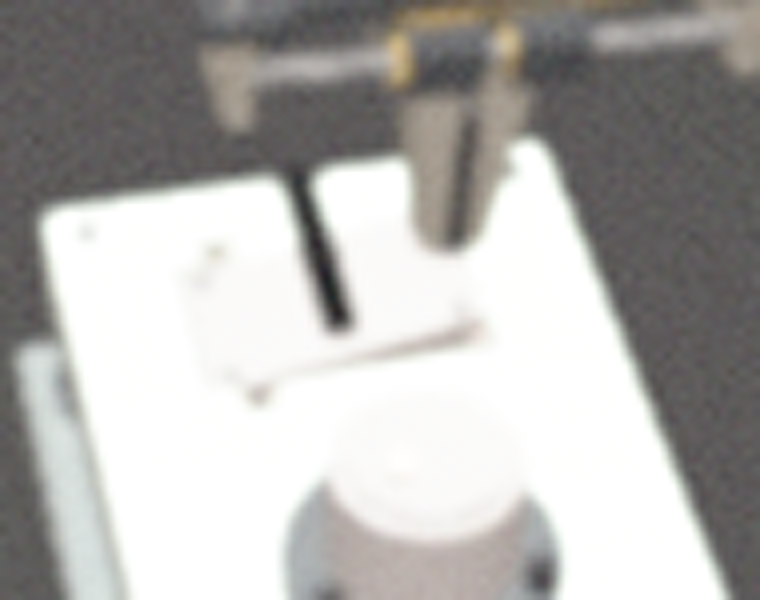

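```bash
python3 -m jog '[[-1,[0,0,4],[0,0,0]],[-1,[0,0,8],[0,0,0]]]'
python3 -m jog '[[-1,[0,0,3],[0,0,0]],[-1,[0,0,5],[0,0,0]]]'
python3 -m jog '[[-1,[0,0,3],[0,0,0]],[-1,[0,0,5],[0,0,0]]]'
```

```text
time: 17.92
ee_pos: [0.5178, 0.1219, 0.0945]
tool_rot: [0.014, 0.604, 0.797, 0.019]
contact_force: [0.5, -0.3, 0.8]
gripper_width: 0.005
time: 18.18
ee_pos: [0.5183, 0.122, 0.0898]
tool_rot: [0.015, 0.604, 0.797, 0.019]
contact_force: [0.1, -0.3, 4.0]
gripper_width: 0.006
time: 18.42
ee_pos: [0.5193, 0.1222, 0.0853]
tool_rot: [0.015, 0.604, 0.797, 0.02]
contact_force: [-0.6, 0.3, 7.6]
gripper_width: 0.004
```

```bash
python3 -m jog '[[-1,[0,-0.7,2],[0,0,0]],[-1,[0,-1,4],[0,0,0]]]'
python3 -m jog '[[-1,[0,-0.3,1.5],[0,0,0]],[-1,[0,-0.5,3],[0,0,0]]]'
```

```text
time: 18.68
ee_pos: [0.5194, 0.1222, 0.082]
tool_rot: [0.016, 0.604, 0.797, 0.02]
contact_force: [-1.4, -0.2, 10.0]
gripper_width: 0.004
time: 18.92
ee_pos: [0.5194, 0.1222, 0.0797]
tool_rot: [0.016, 0.604, 0.797, 0.021]
contact_force: [-3.5, -0.9, 11.1]
gripper_width: 0.007
```

```bash
python3 -c "
from h import *
go([.5172,.1216,.105],.2755,-3)
look('s19','side',170,235,k=8,h=75,w=95,ov=False)"
```

```text
t 18.93 ee [0.5194 0.1222 0.0797] F [-3.45 -0.91 11.11] w 0.007
shift [ -0.   -1.  -25.4] turn [ 0.   0.  -0.1] |d| 25.4
```

View pics/s19.png

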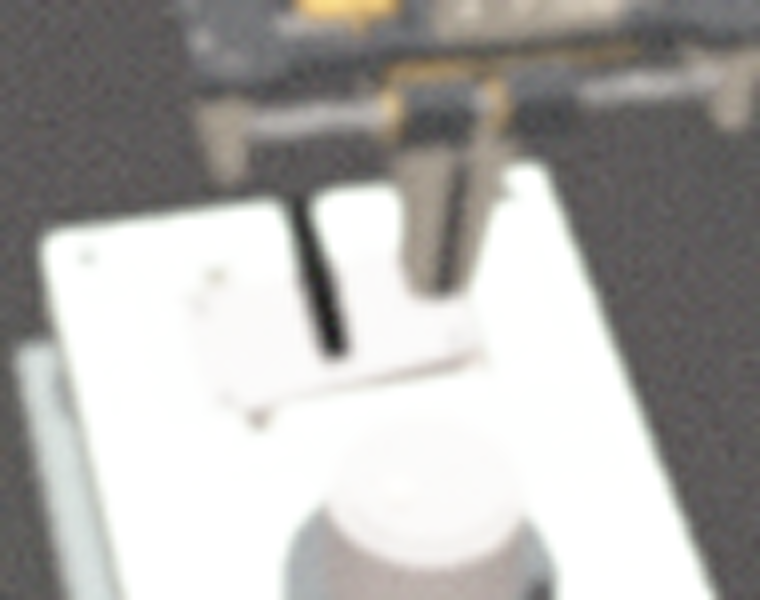

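```bash
python3 -m jog '[[-1,[0,0,1.5],[0,0,0]],[-1,[0,0.2,2.5],[0,0,0]]]'
python3 -m jog '[[-1,[0,0,1.2],[0,0,0]],[-1,[0,0.2,2],[0,0,0]]]'
```

```text
time: 19.23
ee_pos: [0.5186, 0.122, 0.0772]
tool_rot: [0.015, 0.604, 0.797, 0.02]
contact_force: [-5.5, -1.3, 10.6]
gripper_width: 0.001
time: 19.48
ee_pos: [0.5182, 0.1219, 0.0756]
tool_rot: [0.015, 0.604, 0.797, 0.019]
contact_force: [-5.2, -1.9, 10.7]
gripper_width: 0.002
```

```bash
python3 -m jog '[[-1,[0,0,1.5],[0,0,0]],[-1,[0,0,2.5],[0,0,0]]]'
python3 -m jog '[[-1,[0,0,1.5],[0,0,0]],[-1,[0,0,2.5],[0,0,0]]]'
```

```text
time: 19.73
ee_pos: [0.5179, 0.1218, 0.0733]
tool_rot: [0.015, 0.604, 0.797, 0.019]
contact_force: [-5.5, -1.3, 7.3]
gripper_width: 0.005
time: 19.98
ee_pos: [0.5179, 0.1218, 0.0709]
tool_rot: [0.015, 0.604, 0.797, 0.019]
contact_force: [-2.0, -0.4, 7.1]
gripper_width: 0.006
```

```bash
python3 -m jog '[[-1,[0,0,1.5],[0,0,0]],[-1,[0,0,3],[0,0,0]]]'
python3 -m jog '[[-1,[0,0,1.5],[0,0,0]],[-1,[0,0,3],[0,0,0]]]'
python3 -c "
from h import *
look('s20','side',170,235,k=8,h=75,w=95,ov=False)"
```

```text
time: 20.23
ee_pos: [0.5179, 0.1218, 0.0683]
tool_rot: [0.015, 0.604, 0.797, 0.019]
contact_force: [-3.0, -1.9, 8.8]
gripper_width: 0.008
time: 20.48
ee_pos: [0.518, 0.1218, 0.0658]
tool_rot: [0.015, 0.604, 0.797, 0.019]
contact_force: [-4.2, -1.1, 12.1]
gripper_width: 0.006
```

View pics/s20.png

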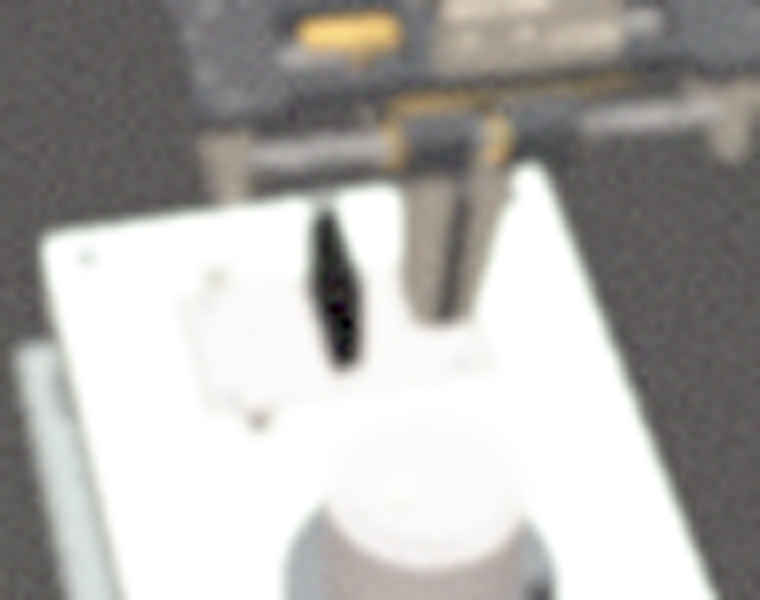

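```bash
python3 -m jog '[[-1,[0,0,1.5],[0,0,0]],[-1,[0,0,3],[0,0,0]]]'
python3 -m jog '[[-1,[0,0,0],[0,0,0]],[-1,[0,0,1],[0,0,0]]]'
```

```text
time: 20.78
ee_pos: [0.5179, 0.1218, 0.0633]
tool_rot: [0.015, 0.604, 0.797, 0.019]
contact_force: [-4.9, -1.5, 13.8]
gripper_width: 0.002
time: 21.02
ee_pos: [0.5179, 0.1218, 0.0631]
tool_rot: [0.015, 0.604, 0.797, 0.019]
contact_force: [-3.8, -0.8, 13.5]
gripper_width: 0.005
```

```bash
python3 -m jog '[[-1,[0,0,2],[0,0,0]],[-1,[0,0,2],[0,0,0]]]'
python3 -m jog '[[-1,[0,0,-10],[0,0,0]],[-1,[0,0,-45],[0,0,0]],[-1,[0,0,-85],[3,0,0]],[-1,[0,0,-85],[3,0,0]]]'
python3 -c "
from h import *
go([.5788,.139,.14],.2755,2)
look('s21','side',170,235,k=8,h=75,w=95,ov=False)"
```

```text
time: 21.28
ee_pos: [0.5179, 0.1218, 0.0618]
tool_rot: [0.015, 0.604, 0.797, 0.019]
contact_force: [-4.8, -1.3, 14.9]
gripper_width: 0.003
time: 21.78
ee_pos: [0.5168, 0.1214, 0.1497]
tool_rot: [0.001, 0.604, 0.797, 0.0]
contact_force: [0.7, -0.1, -0.7]
gripper_width: 0.007
t 21.77 ee [0.5168 0.1214 0.1497] F [ 0.72 -0.06 -0.7 ] w 0.007
shift [ 0.1 64.4  9.8] turn [ 2.1  0.  -0.1] |d| 65.2
```

View pics/s21.png

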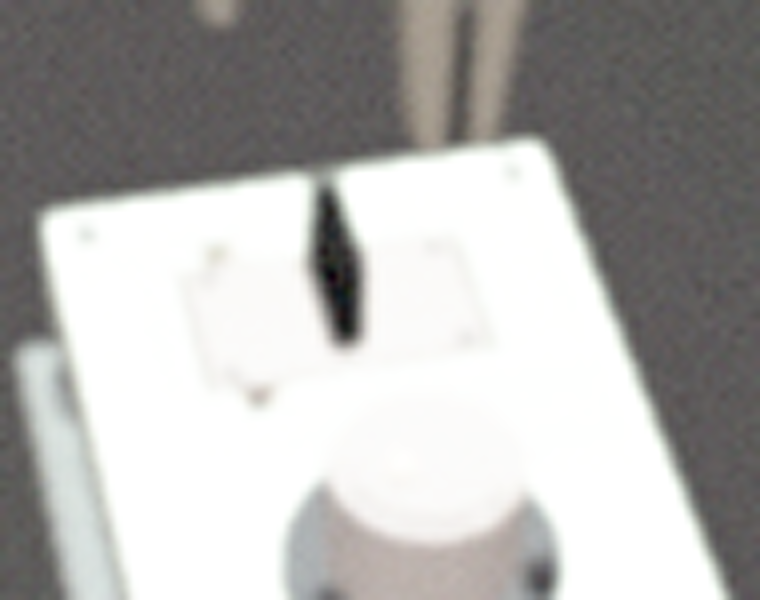

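```bash
python3 -m jog '[[-1,[0,33,0],[1,0,0]],[-1,[0,65,0],[2,0,0]],[-1,[0,65,20],[2,0,0]],[-1,[0,65,50],[2,0,0]],[-1,[0,65,64],[2,0,0]]]'
python3 -m jog '[[-1,[0,0,3],[0,0,0]],[-1,[0,0,3],[0,0,0]]]'
python3 -m jog '[[-1,[0,0,3],[0,0,0]],[-1,[0,0,3],[0,0,0]]]'
python3 -m jog '[[-1,[0,0,3],[0,0,0]],[-1,[0,0,3],[0,0,0]]]'
```

```text
time: 22.45
ee_pos: [0.5758, 0.1381, 0.0808]
tool_rot: [-0.012, 0.604, 0.797, -0.016]
contact_force: [0.2, 0.9, 0.7]
gripper_width: 0.004
time: 22.7
ee_pos: [0.5755, 0.1381, 0.0778]
tool_rot: [-0.012, 0.604, 0.797, -0.016]
contact_force: [0.1, -0.2, -0.1]
gripper_width: 0.003
time: 22.95
ee_pos: [0.5758, 0.1381, 0.0755]
tool_rot: [-0.012, 0.604, 0.797, -0.016]
contact_force: [-1.7, -1.3, 2.6]
gripper_width: 0.0
time: 23.2
ee_pos: [0.5759, 0.1381, 0.0727]
tool_rot: [-0.011, 0.604, 0.797, -0.016]
contact_force: [-1.2, -0.2, 4.5]
gripper_width: 0.004
```

```bash
python3 -m jog '[[-1,[0,0,3],[0,0,0]],[-1,[0,0,6],[0,0,0]],[-1,[0,0,7],[0,0,0]]]'
python3 -m jog '[[-1,[0,0,0],[0,0,0]],[-1,[0,0,0],[0,0,0]]]'
python3 -m jog '[[-1,[0,0,-10],[0,0,0]],[-1,[0,0,-45],[0,0,0]],[-1,[0,0,-100],[0,0,0]],[-1,[0,0,-150],[0,0,0]],[-1,[0,0,-150],[0,0,0]]]'
```

```text
time: 23.58
ee_pos: [0.576, 0.1381, 0.0664]
tool_rot: [-0.011, 0.604, 0.797, -0.015]
contact_force: [-3.0, -0.7, 10.8]
gripper_width: 0.004
time: 23.82
ee_pos: [0.576, 0.1381, 0.0672]
tool_rot: [-0.011, 0.604, 0.797, -0.015]
contact_force: [-3.4, -0.3, 10.5]
gripper_width: 0.004
time: 24.45
ee_pos: [0.5841, 0.1404, 0.2217]
tool_rot: [-0.009, 0.604, 0.797, -0.012]
contact_force: [-0.2, 0.3, 0.3]
gripper_width: 0.004
```

```bash
python3 -m jog '[[-1,[-60,0,-20],[0,0,0]],[-1,[-120,-20,-20],[0,0,0]],[-1,[-180,-40,-20],[0,0,0]],[-1,[-240,-60,-20],[0,0,0]],[-1,[-240,-60,-20],[0,0,0]]]'
python3 - <<'E'
from h import *
print(bot.sense()['ee_pos'],bot.sense()['time'])
look('s22','side',170,235,k=8,h=75,w=95,ov=False)
look('t22','top',170,150,k=7,h=80,w=110,ov=False)
r=cv2.imread('pics/t22_raw.png');cv2.imwrite('pics/t22f.png',r)
E
```

```text
time: 25.08
ee_pos: [0.5909, -0.1103, 0.2425]
tool_rot: [-0.009, 0.605, 0.796, -0.013]
contact_force: [-0.5, 1.3, -0.6]
gripper_width: 0.005
[ 0.59086875 -0.11032009  0.24254439] 25.075
```

View pics/s22.png

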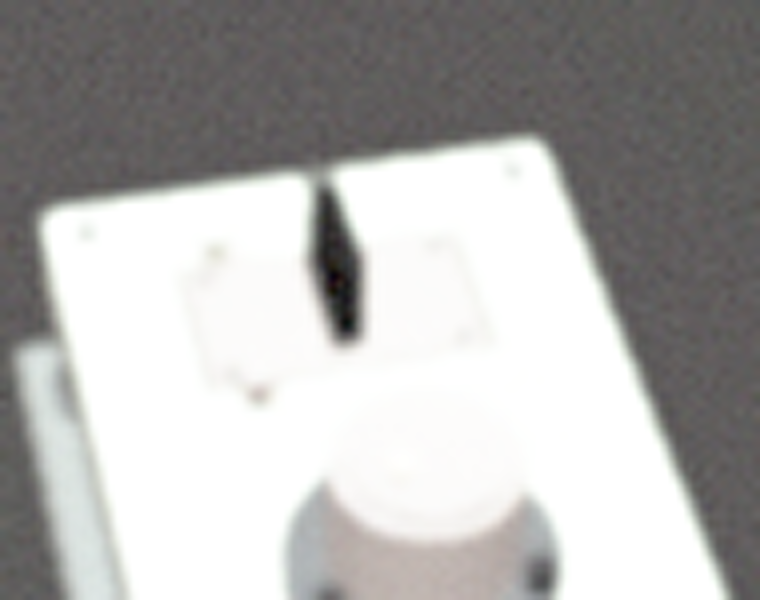

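View pics/t22.png

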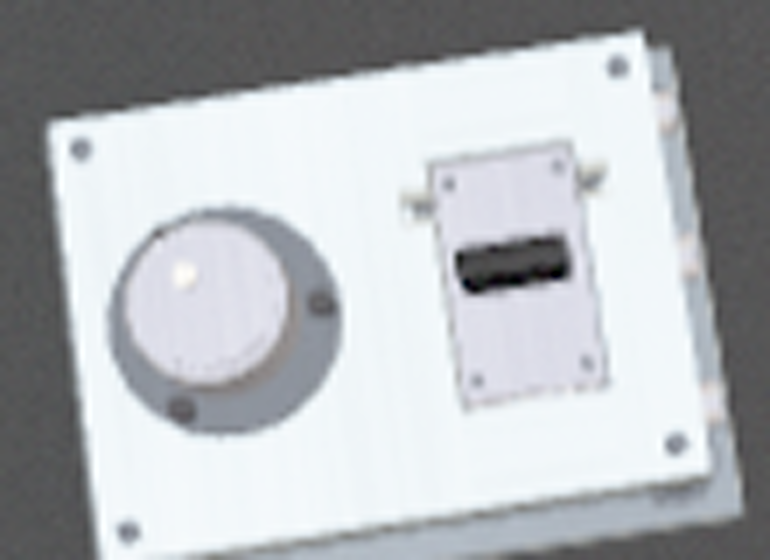

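View pics/t22f.png

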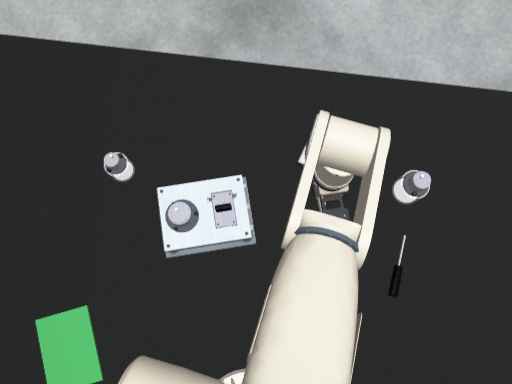

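```bash
python3 -c "
from workcell import bot
print(bot.sense()['contact_force'],bot.sense()['qd'].round(3));print(bot.sign_off())"
```

```text
[-0.28464081  1.08912592 -0.63555055] [ 0.039 -0.003 -0.002  0.009  0.004  0.008]
the job is handed in; nothing more can be done
None
```

The module is in the bay, snapped past the catch and released, and I handed the job in at about 25 s of the 51 s. No verdict was reported.

**What I did:** I picked the module up by its fin and lowered it nose-up by 13° until the base took its weight through the pin. After letting go, I pressed the front to about 15 N. Force dropped from 11 to 7 N on the way, which I took as the snap, and then rose again on the stops. I then pressed the rear to about 10.5 N and moved the arm clear.

**Last checks:**
- **Fit:** Both cameras show the module level with an even gap all round, and both pin ends in their slots. I judged flushness from the pictures and from the tool heights while pressing. Front and rear agreed to about 1 mm; I did not measure it more finely.
- **Base sink:** I estimate about 22 mm at most, worked out from the force. There is no direct reading of it.
- **Bystanders:** In the last top view the two jars and the screwdriver look unmoved. The arm partly covers the probe box, but I never went near it.

**What failed or disagreed:**
- **First grasp:** It slipped off the fin because the fingertips really stand about 33 mm higher than the tool description gives. I found this by touching the module's top and used the measured offset from then on.
- **Cameras:** The side and top cameras disagreed by 4 to 8 mm in y. I relied on the top camera and the robot's own position for the alignment.

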